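# Free the seized settling cups and brush out the rinse wells

## Task

At the gem-polishing bench, settling cups are stuck in the rinse rack: first free every one of them by gripping its rim, twisting it anticlockwise until its ears clear the clips and pulling it straight up, and stand them all upright on the black drain mat. Then take the standing brush and scrub out all three wells, from the robot's left to its right, each down to the bottom, well up, and down to the bottom again. Finally stand the brush upright on its round cork mat, and leave the other things on the bench alone.

Things in the scene. Friction and masses are not known exactly. Their poses are not given: they have to be found in the camera images.
- rack: Fixed rack: three round aluminium wells in a row along its y axis, 125 mm apart, on a dark plate 136 x 386 mm; origin under the middle well at bench level, z up. Wells are 96 mm in outside diameter, rims 80 mm above the bench. Each has two steel clips at its +x and -x sides, tops 96 mm above the bench, reaching 63 mm from the well's axis.
- well_left (a point): Left (+y) well of the rack: the centre of its inner floor, axes as the rack. Inside diameter 88 mm, rim 74 mm above this point. A nested cup rests with its ears on the well rim under the clips: underside 40 mm, cup rim 140 mm above the bench, cup yaw within 0.1 rad of the rack's, 4 mm play all round.
- well_middle (a point): Middle well, like the left one: the centre of its inner floor. The clips hold a cup's ears down and stop a clockwise turn. Turned anticlockwise (seen from above) the ears are clear of the clips when the cup's yaw is 0.35 to 0.8 rad beyond the rack's; the cup then lifts straight out.
- well_right (a point): Right (-y) well, like the left one: the centre of its inner floor.
- cup_a_center (a point): White plastic cup, starts in the left well: outside diameter 80 mm, wall 8 mm, 100 mm tall, open top, inner floor 8 mm up, 0.2 kg. Two ears on opposite sides along the cup's +x and -x (12 mm wide, reaching 54 mm from the axis, 40 to 48 mm above its underside). This point: on its axis, 50 mm above the underside; z up the axis. May be absent.
- cup_b_center (a point): A cup like cup a, starting in the middle well: the point on its axis 50 mm above the underside, axes as cup a. May be absent.
- cup_c_center (a point): A cup like cup a, starting in the right well: the point on its axis 50 mm above the underside, axes as cup a. May be absent.
- drain_mat: Flat black rubber drain mat on the bench, 170 x 400 mm (along its x and y axes), 1 mm thick (things stand at bench height on it); origin at its centre at bench level, z up.
- brush_mat: Round flat cork mat on the bench, diameter 130 mm, 1 mm thick (things stand at bench height on it); origin at its centre.
- brush_grip (a point): Centre of the wooden handle of a brush that stands upright on its flat bristle head, 191 mm tall, 0.25 kg, steel-weighted foot. The handle is 18 mm (brush x) by 26 mm (brush y), from 125 to 191 mm above the foot; this point is 158 mm above the foot. Below it a 10 mm steel stem.
- brush_foot (a point): Centre of the underside of the brush's bristle head; z runs up the brush's axis. The head is round, 60 mm tall, a stiff core of 60 mm diameter with bristles to 72 mm that give way.
- paste_jar: Bystander: small amber jar with a black lid, 48 mm in diameter, 50 mm tall; origin under its centre.
- stone_holder: Bystander: stone-holding fixture on a dark foot 70 x 50 mm, 98 mm tall, with brass screws; origin under its centre.
- small_cup: Bystander: small white ceramic cup, 44 mm in diameter, 30 mm tall; origin under its centre.

How it is judged:
By the outcome, as a careful person would: the job done as asked, in the order asked, and still so for the second after the job is handed in, with the robot touching nothing.
Of cup_a, cup_b, cup_c only 2 to 3 are there at a start; the rules pass over those that are not, and their reading is None.
At some moment in a run one of brush may be knocked a few centimetres aside while the robot is not near it.
It also fails if it takes over 210 s, if anything falls off the work surface, if the arm or the gripper's body presses on something with over 40 N, if the wrist force passes 120 N, or if a joint passes its speed limit or range.

## Robot

A 6-joint arm with a two-finger parallel gripper is mounted at the origin on the work surface. World frame = base frame: x ahead of the robot, y to its left, z up, the work surface at z = 0. Lengths are in m, angles in degrees, forces in N, time in s.
With the tool pointing down it reaches from about 0.375 to 0.925 m from the base axis. Payload 5.7 kg.
Tool frame: the origin (TCP) lies at the centre of the arm's flange, where the gripper is bolted on; the fingertips stand tips_ahead ahead of it and the grasp point (between the pads) lies 163 mm ahead of it (tips_ahead is the distance from the TCP to the fingertips, in m); z points along the fingers, y is the direction in which the jaws open and shut (so a half turn about z gives the same grasp; the last joint's range is limited). The gripper opens to 88 mm and grips with 3 to 60 N. Pads are 20 mm wide; open, the fingers measure 115 mm over their backs; the gripper's body (75 mm by 178 mm) begins 61 mm behind the grasp point.
Start: joints at [59.295, 20.558, 86.54, -0, 72.909, -6.595], TCP at [0.245, 0.548, 0.405] pointing down, gripper open.
Joint ranges: [-170.27, 170.27], [-57.76, 135], [12.27, 136.19], [-55.21, 235.2], [11.17, 155.16], [-170.74, 170.74]. Speed limits (degrees/s): [136.94, 136.94, 180, 180, 180, 180].

## Interface

Orientations are given as [roll, pitch, yaw] about the fixed x, y, z axes, in that order (R = Rz(yaw) Ry(pitch) Rx(roll)).
In Python, from plant import * gives the robot as it stands. The module is installed in compiled form; this text tells all that it offers.
- The arm moves only by the tool carry_out, never from a script. Its argument "plan" is one flat list of numbers, 6 for each row, row after row: the shift along the tool's x, y, z in m, then the turn, a rotation vector about the tool's x, y, z in degrees. In form: [dx, dy, dz, ax, ay, az, dx, dy, dz, ax, ay, az, ...]. A call has 1 to 8 rows; each row shifts and turns the commanded pose from where the row before left it, along the tool's axes as they then stand; what a row does not reach is not made up. A row lasts 1/10 s, in which the tool goes at most 50 mm and 8.59 degrees, less where a joint would pass 70% of its speed; a pose out of reach is approached as far as the arm can. A call with a gripper value outside its range is refused whole. "claw" is the finger opening in m, from 0 to 0.0878, set as the call begins (left out, the last holds). The fingers move at their own pace and stop on an object; "newtons" is the grip in N (left out, the last holds). Time passes only in rows, so rows that do not move let the fingers close. It gives the time, the measured TCP pose, the force and the opening at its end, in the units of the state.
- observe(): the state, without advancing time (a new reading comes with each control period).
- read_camera(name): name is "scene" or "top" or "wrist"; returns a dict with "pixels" (420x560x3 uint8, red, green, blue), "K" (3x3 intrinsics, pixels), "R" (3x3) and "t" (3): a world point X has camera coordinates R X + t. Camera axes: x right, y down, z forward; pixel columns grow to the right and rows downward; lengths in m; the calibration is good to about 2 mm. The wrist camera is an equidistant fisheye: a pixel r from the principal point sees the ray r / f radians off the axis. A picture is of the moment at which its call begins. There is no depth.
- hand_in(): hands the job in, once; it reports no verdict.
The state is a dict: "time_s": time; "joints": joint angles; "qvel": joint speeds; "joint_efforts": joint torques, N m; "tcp_pos": TCP position; "tool_rot": TCP orientation; "contact_force": force on the tool from outside, world axes, zero at the start; "wrist_torque": the same for the moment, N m; "gripper_width": finger opening in m.
Only numpy, scipy, OpenCV 4.12 (cv2) and the standard library are available. Lean on these libraries where they do the work, as an engineer would, in place of code of your own. Each camera call takes 0.05 s, during which the arm holds its last target.

## Working session

There is one attempt and no reset: what is moved stays moved. The work goes in short steps, Python scripts to look and compute and a tool call to move; the robot and the scene stay as the last step left them, time stands still between calls to the robot, and variables do not carry over. Pictures are saved under pics/ and viewed, and the job is handed in when it is done.

Besides the shell and the picture viewer there is one more tool, called after "Request:" as a command line: name --argument value ..., lists and objects as JSON in quotes. carry_out: Moves the arm, as the interface text tells. Its arguments: {"type":"object","properties":{"plan":{"type":"array"},"claw":{"type":"number"},"newtons":{"type":"number"}},"required":["plan"]}

```bash
mkdir -p pics; ls
python3 - <<'E'
from plant import *
import cv2
s=observe(); print(s)
for n in ["scene","top","wrist"]:
    c=read_camera(n); cv2.imwrite(f"pics/{n}0.png",c["pixels"][:,:,::-1]); print(n,c["K"],c["R"],c["t"])
E
```

```text
pics
{'time_s': 0.0, 'joints': array([ 5.92943336e+01,  2.05970904e+01,  8.65975130e+01,  1.37415350e-04,
        7.29096119e+01, -6.59433255e+00]), 'qvel': array([-0.02232586, -0.01257046,  0.03462578, -0.03923855,  0.01946219,
       -0.09276432]), 'joint_efforts': array([ 5.16095442e-04, -5.15364540e+01, -2.70731342e+01,  6.79245964e-02,
        3.52799334e-02, -1.41679252e-04]), 'tcp_pos': array([0.24492564, 0.54734167, 0.40382788]), 'tool_rot': array([-1.79896489e+02, -1.20983797e-02,  1.55888615e+02]), 'contact_force': array([0.33582921, 0.48382465, 0.42742599]), 'wrist_torque': array([ 0.00227317, -0.00078568, -0.00744489]), 'gripper_width': 0.0884065814194913}
scene [[391.59042258   0.         291.01066094]
 [  0.         391.59042258 208.00986745]
 [  0.           0.           1.        ]] [[ 0.33978171  0.94043188 -0.01167348]
 [ 0.54340595 -0.20643497 -0.81369195]
 [-0.76763166  0.2701342  -0.5811791 ]] [-0.20523607 -0.21038204  1.39558413]
top [[483.14616903   0.         278.44709121]
 [  0.         483.14616903 208.6047062 ]
 [  0.           0.           1.        ]] [[-0.01509923 -0.99943476  0.03003632]
 [-0.9982516   0.01335088 -0.0575804 ]
 [ 0.05714684 -0.03085322 -0.99788893]] [0.02046731 0.57082231 1.16366423]
wrist [[325.1922621    0.         284.83073718]
 [  0.         325.1922621  216.19105885]
 [  0.           0.           1.        ]] [[ 0.40797118  0.91298861 -0.00336334]
 [ 0.8760829  -0.39043757  0.28290856]
 [ 0.25697912 -0.1183651  -0.95914099]] [-0.59817023 -0.03370147  0.39232082]
```

View pics/scene0.png

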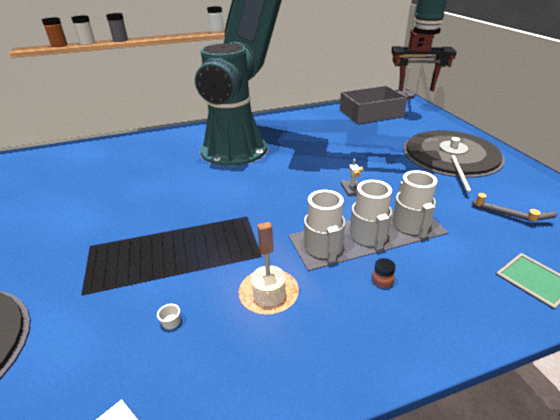

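View pics/top0.png

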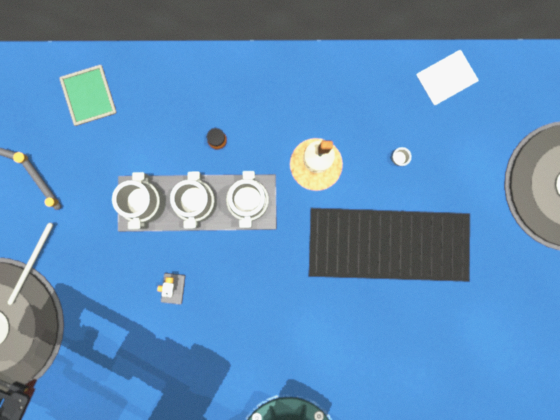

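View pics/wrist0.png

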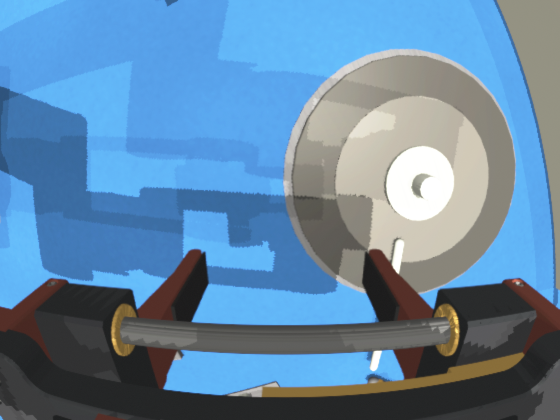

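Three cups sit in wells (top view: about (136,200), (192,200), (248,200)). The brush is at (319,158) on the cork mat, and the mat is at (390,245). I'll zoom in to measure.

```bash
cat > h.py <<'E'
from plant import *
import cv2, numpy as np
np.set_printoptions(precision=4,suppress=True)
def ray(c,u,v):
    K,R,t=c["K"],c["R"],c["t"]
    d=np.array([(u-K[0,2])/K[0,0],(v-K[1,2])/K[1,1],1.])
    return -R.T@t, R.T@d
def raw(c,u,v): # wrist fisheye
    K,R,t=c["K"],c["R"],c["t"]
    a=np.array([u-K[0,2],v-K[1,2]])/K[0,0]; r=np.hypot(*a)+1e-12
    d=np.array([np.sin(r)*a[0]/r,np.sin(r)*a[1]/r,np.cos(r)])
    return -R.T@t, R.T@d
def onz(o,d,z): return o+d*(z-o[2])/d[2]
def tri(rays):
    A=np.zeros((3,3));b=np.zeros(3)
    for o,d in rays:
        d=d/np.linalg.norm(d);P=np.eye(3)-np.outer(d,d);A+=P;b+=P@o
    x=np.linalg.solve(A,b)
    res=[np.linalg.norm((np.eye(3)-np.outer(d,d)/(d@d))@(x-o)) for o,d in rays]
    return x,res
def proj(c,X):
    p=c["K"]@(c["R"]@np.asarray(X)+c["t"]); return p[:2]/p[2]
def projw(c,X):
    p=c["R"]@np.asarray(X)+c["t"]; th=np.arctan2(np.hypot(p[0],p[1]),p[2]); k=c["K"][0,0]*th/np.hypot(p[0],p[1])
    return np.array([c["K"][0,2]+k*p[0],c["K"][1,2]+k*p[1]])
def crop(n,u0,v0,u1,v1,s,name):
    c=read_camera(n); p=c["pixels"][v0:v1,u0:u1,::-1]
    cv2.imwrite("pics/"+name,cv2.resize(p,None,fx=s,fy=s,interpolation=cv2.INTER_CUBIC)); return c
E
python3 - <<'E'
from h import *
crop("top",105,130,355,245,3.2,"t1.png")
crop("scene",230,165,455,315,3.5,"s1.png")
E
```

```text
(no output)
```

View pics/t1.png

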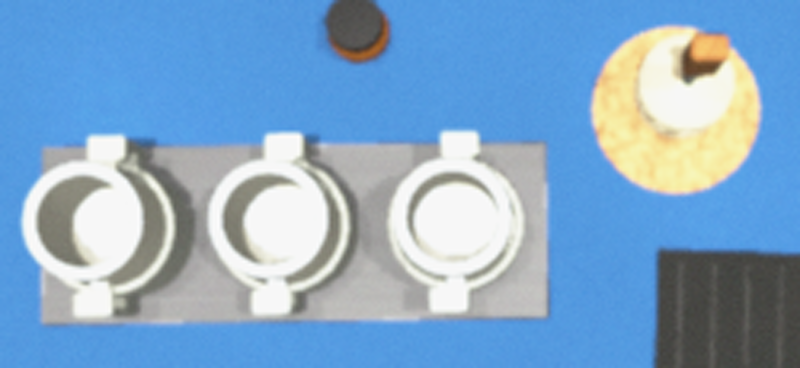

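View pics/s1.png

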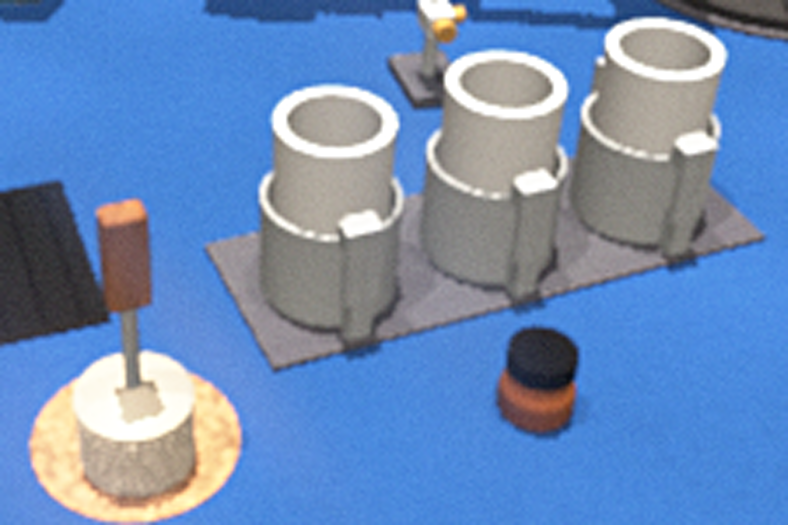

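```bash
python3 - <<'E'
from h import *
T=read_camera("top");S=read_camera("scene")
rt=lambda x,y:ray(T,x/3.2+105-.34,y/3.2+130-.34)
rs=lambda x,y:ray(S,x/3.5+230-.36,y/3.5+165-.36)
for n,a,b in [("a",(83,221),(665,51)),("b",(269,218),(506,85.5)),("c",(453,218),(336,122.5)),("brushtop",(711,46),(122,209)),("jar lid",(357,24),(542,352))]:
    print(n,*tri([rt(*a),rs(*b)]), "top@.14",onz(*rt(*a),.14),"scn@.14",onz(*rs(*b),.14))
print("plate");P=[onz(*rt(*p),.005) for p in [(41,148),(545,142),(548,317),(42,323)]]
P=np.array(P);print(P,P.mean(0)); d=(P[0]+P[3]-P[1]-P[2])/2;print(np.linalg.norm(d),np.linalg.norm(P[0]-P[3]),np.degrees(np.arctan2(-d[0],d[1])))
Ps=[onz(*rs(*p),.005) for p in [(762,237),(276,367),(207,247)]];print(np.array(Ps), (Ps[0]+Ps[2])/2)
print("brush mat top",onz(*rt(676,110),.001)," head top",tri([rt(684,82),rs(134,395)]))
print("mat",[onz(*ray(T,*p),.0) for p in [(310.5,209),(469.5,213),(469.5,281),(309,276.5)]])
E
python3 -c "
from h import *
crop('top',295,195,485,295,4,'t2.png');crop('scene',75,210,310,345,3.3,'s2.png')"
```

```text
a [0.5907 0.3386 0.1361] [np.float64(0.0012050945564356407), np.float64(0.0012050945564357444)] top@.14 [0.5897 0.3364 0.14  ] scn@.14 [0.596  0.3355 0.14  ]
b [0.591  0.2128 0.1367] [np.float64(0.0013208099985074185), np.float64(0.0013208099985074224)] top@.14 [0.5902 0.2111 0.14  ] scn@.14 [0.5957 0.2113 0.14  ]
c [0.5897 0.0882 0.1361] [np.float64(0.002016535559391886), np.float64(0.0020165355593919168)] top@.14 [0.5886 0.0862 0.14  ] scn@.14 [0.5954 0.0877 0.14  ]
brushtop [ 0.6961 -0.0848  0.1905] [np.float64(0.0014075909249381536), np.float64(0.001407590924938146)] top@.14 [ 0.7054 -0.0929  0.14  ] scn@.14 [ 0.6335 -0.0672  0.14  ]
jar lid [0.7436 0.1615 0.0458] [np.float64(0.0021829473031233777), np.float64(0.0021829473031234376)] top@.14 [0.7229 0.1504 0.14  ] scn@.14 [0.8256 0.1014 0.14  ]
plate
[[0.6572 0.4053 0.005 ]
 [0.6575 0.0193 0.005 ]
 [0.5222 0.019  0.005 ]
 [0.5233 0.404  0.005 ]] [0.5901 0.2119 0.005 ]
0.38553923321832384 0.1338971351905785 -0.057705794781574685
[[0.6608 0.4015 0.005 ]
 [0.6606 0.022  0.005 ]
 [0.5294 0.021  0.005 ]] [0.5951 0.2112 0.005 ]
brush mat top [ 0.6819 -0.0832  0.001 ]  head top (array([ 0.6956, -0.0837,  0.0507]), [np.float64(0.00045021683566887094), np.float64(0.0004502168356688308)])
mat [array([ 0.5699, -0.0677,  0.    ]), array([ 0.5546, -0.4665,  0.    ]), array([ 0.3856, -0.4601,  0.    ]), array([ 0.4037, -0.0608,  0.    ])]
```

View pics/t2.png

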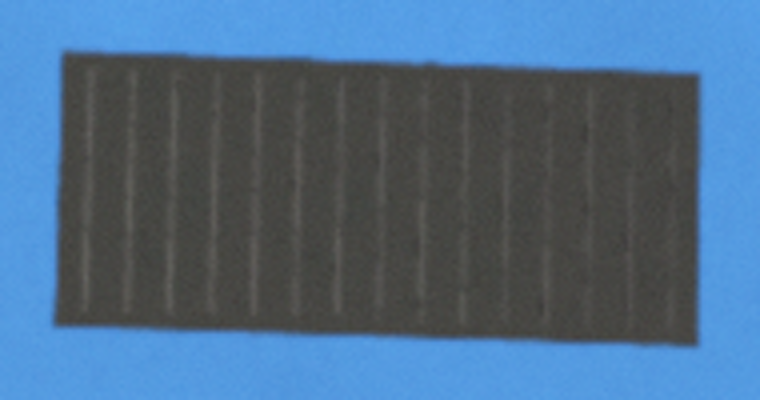

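View pics/s2.png

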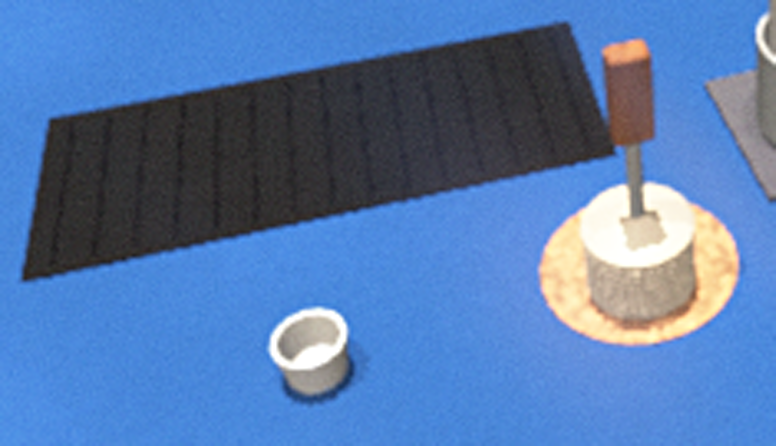

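Top and scene give the rack centre at about (0.592, 0.212) with yaw about 0. They disagree by 5 mm in x, so I'll refine from the wrist camera above the rack.

Request:
carry_out --plan '[0,0,0,0,0,-8.03,0,0,0,0,0,-8.03,0,0,0,0,0,-8.03,-0.029,-0.028,0,0,0,0,-0.029,-0.028,0,0,0,0,-0.029,-0.028,0,0,0,0,-0.029,-0.028,0,0,0,0,-0.029,-0.028,0,0,0,0]' --claw 0.0878

```text
time_s: 1.25
tcp_pos: [0.391, 0.4064, 0.4048]
tool_rot: [180.0, 0.0, 180.0]
contact_force: [-0.1, -0.1, 0.4]
gripper_width: 0.0879
```

Request:
carry_out --plan '[-0.029,-0.028,0,0,0,0,-0.029,-0.028,0,0,0,0,-0.029,-0.028,0,0,0,0,-0.029,-0.028,0,0,0,0,-0.029,-0.028,0,0,0,0,-0.029,-0.028,0,0,0,0,0,0,0,0,0,0,0,0,0,0,0,0]'

```text
time_s: 2.05
tcp_pos: [0.5644, 0.2389, 0.4044]
tool_rot: [180.0, -0.0, 179.9]
contact_force: [-0.0, -0.0, -0.2]
gripper_width: 0.0878
```

Run:
```python
from h import *
s=observe();print(s["time_s"],s["tcp_pos"],s["tool_rot"])
c=crop("wrist",0,0,560,420,1.42,"w1.png");print(-c["R"].T@c["t"])
```

```text
2.05 [0.5644 0.2389 0.4044] [179.9873  -0.0434 179.8616]
[0.4853 0.2393 0.3844]
```

View pics/w1.png

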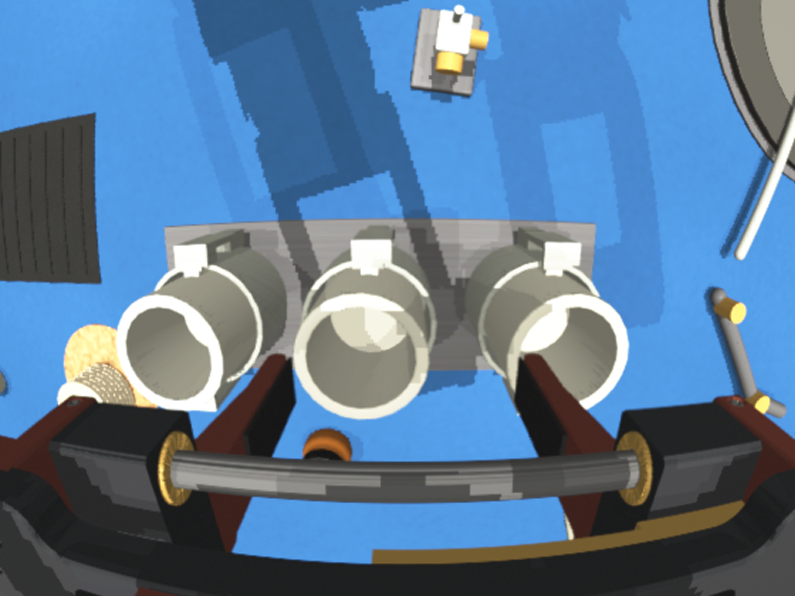

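Run:
```python
from h import *
c=crop("wrist",200,190,320,300,6,"w2.png")
crop("wrist",75,190,215,295,5.7,"w2c.png")
crop("wrist",320,190,450,295,6,"w2a.png")
```

```text
(no output)
```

View pics/w2.png

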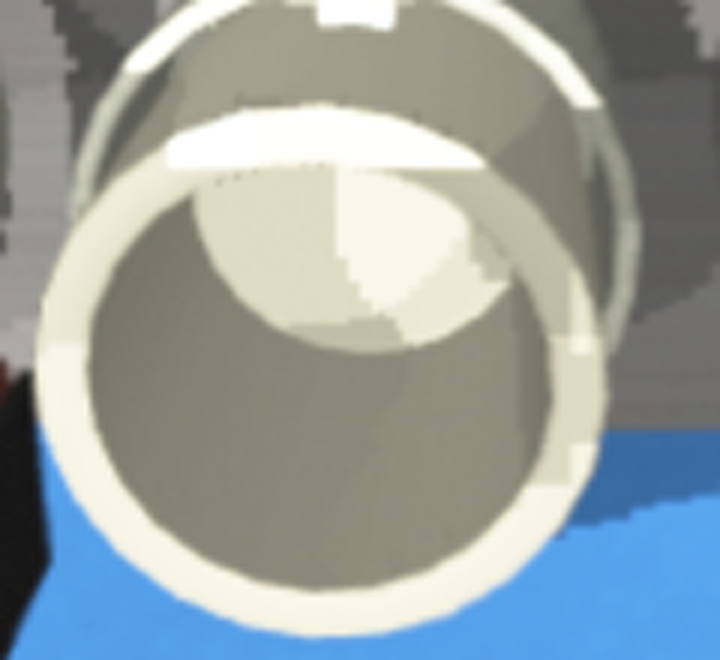

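View pics/w2c.png

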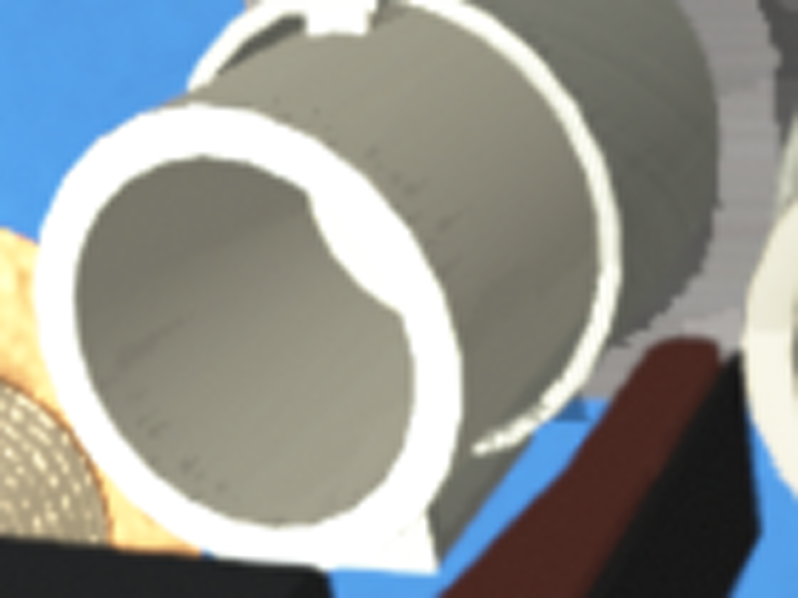

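View pics/w2a.png

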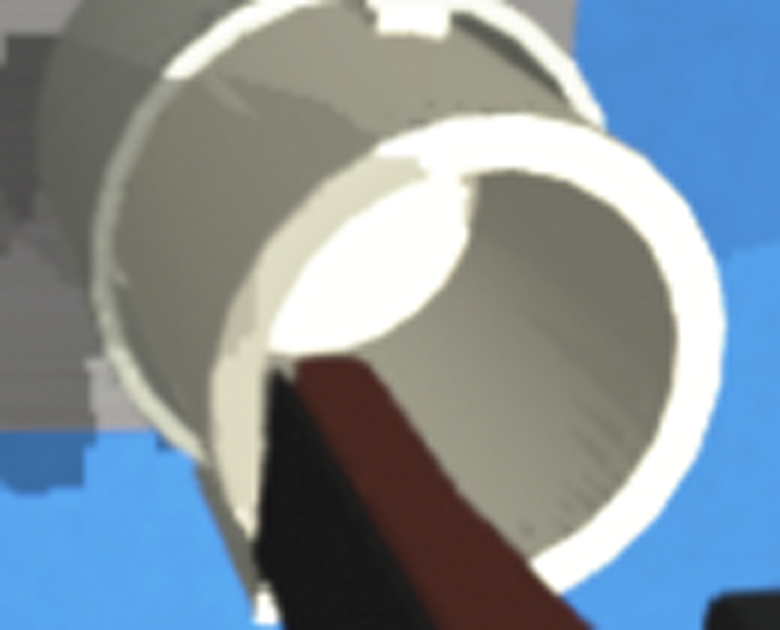

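Run:
```python
from h import *
from scipy.optimize import least_squares
c=read_camera("wrist")
def fit(pts,off,s,x0,fz=None,r=.04):
    p=[(x/s+off[0]-.5+.5/s,y/s+off[1]-.5+.5/s) for x,y in pts]
    rr=[raw(c,*q) for q in p]
    def f(v,z): 
        return [np.hypot(*(onz(o,d,z)[:2]-v[:2]))-r for o,d in rr]
    a=least_squares(lambda v:f(v,.14),x0); b=least_squares(lambda v:f(v,v[2]),list(x0)+[.14])
    print("z=.14:",a.x,"rms",np.sqrt(np.mean(a.fun**2)),"free z",b.x,np.sqrt(np.mean(b.fun**2)))
fit([(37,370),(605,370),(320,103),(325,637),(100,190),(520,170),(100,530),(555,530)],(200,190),6,(.59,.21))
fit([(35,265),(200,103),(110,140),(340,145),(430,260),(463,390),(90,425),(190,540),(430,490)],(75,190),5.7,(.59,.088))
fit([(210,390),(250,270),(380,150),(520,112),(650,170),(715,270),(722,360),(690,470),(560,592)],(320,190),6,(.59,.338))
```

```text
z=.14: [0.5876 0.2142] rms 0.000611387237516532 free z [0.5883 0.2141 0.1382] 0.0005407569610028557
z=.14: [0.5878 0.0898] rms 0.0012892642261871238 free z [0.5897 0.0868 0.135 ] 0.0010234325391910526
z=.14: [0.5893 0.3377] rms 0.0005464549403162561 free z [0.5903 0.3392 0.1369] 0.00032790300544577046
```

Request:
carry_out --plan '[-0.0125,-0.0127,0,0,0,0,-0.0125,-0.0127,0,0,0,0,0,0,0.025,0,0,0,0,0,0.025,0,0,0,0,0,0.014,0,0,0,0,0,0,0,0,0]'

```text
time_s: 2.9
tcp_pos: [0.5888, 0.2132, 0.3384]
tool_rot: [-179.9, -0.2, 179.9]
contact_force: [-0.0, -0.7, -0.2]
gripper_width: 0.0876
```

Run:
```python
from h import *
s=observe();print(s["time_s"],s["tcp_pos"],s["tool_rot"])
c=crop("wrist",130,150,430,375,2.6,"w3.png")
np.savez("c3.npz",**{k:c[k] for k in "KRt"})
```

```text
2.9 [0.5888 0.2132 0.3384] [-179.927    -0.2348  179.9422]
```

View pics/w3.png

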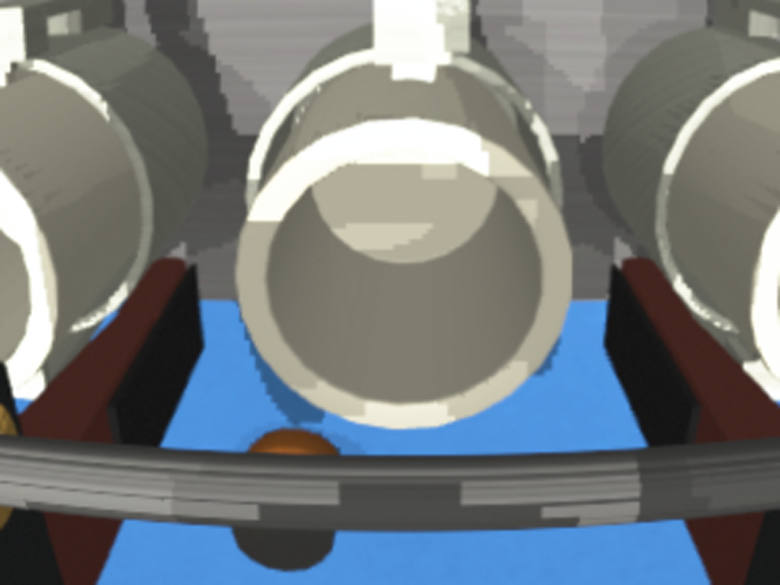

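Run:
```python
from h import *
from scipy.optimize import least_squares
c=np.load("c3.npz")
s=2.6;off=(130,150)
pts=[(236,275),(572,275),(404,118),(404,429),(270,190),(540,190),(280,385),(530,385)]
rr=[raw(c,x/s+off[0]-.3,y/s+off[1]-.3) for x,y in pts]
f=lambda v,z:[np.hypot(*(onz(o,d,z)[:2]-v[:2]))-.04 for o,d in rr]
a=least_squares(lambda v:f(v,.14),(.59,.21));b=least_squares(lambda v:f(v,v[2]),(.59,.21,.14));print(a.x,a.cost,b.x,b.cost)
for z in (.163,.17,.175,.18,.185):
  for x in(-.01,.01):
    for y in (.044,-.044):
      q=projw(c,np.array([.5888,.2132,.3384])+[-x,y,-z]); print(z,x,y,(q-off)*s)
```

```text
[0.5896 0.2132] 4.010960398962689e-06 [0.591  0.2132 0.137 ] 2.296920685719813e-06
0.163 -0.01 0.044 [622.0791 398.9123]
0.163 -0.01 -0.044 [185.1313 398.6216]
0.163 0.01 0.044 [632.9517 310.0342]
0.163 0.01 -0.044 [174.2858 309.8004]
0.17 -0.01 0.044 [614.5541 381.7033]
0.17 -0.01 -0.044 [192.737  381.4384]
0.17 0.01 0.044 [624.3954 295.0744]
0.17 0.01 -0.044 [182.9214 294.8635]
0.175 -0.01 0.044 [609.452  370.0867]
0.175 -0.01 -0.044 [197.8934 369.8383]
0.175 0.01 0.044 [618.6329 285.0404]
0.175 0.01 -0.044 [188.7372 284.844 ]
0.18 -0.01 0.044 [604.564  358.9957]
0.18 -0.01 -0.044 [202.8331 358.7626]
0.18 0.01 0.044 [613.1408 275.5076]
0.18 0.01 -0.044 [194.28   275.3244]
0.185 -0.01 0.044 [599.8788 348.3997]
0.185 -0.01 -0.044 [207.5676 348.1806]
0.185 0.01 0.044 [607.9022 266.4423]
0.185 0.01 -0.044 [199.5668 266.2712]
```

Request:
carry_out --plan '[-0.001,0,0.01,0,0,0,0,0,0.015,0,0,0,0,0,0.015,0,0,0,0,0,0.015,0,0,0,0,0,0,0,0,0]'

```text
time_s: 3.45
tcp_pos: [0.5896, 0.214, 0.2844]
tool_rot: [-180.0, -0.1, 180.0]
contact_force: [-0.2, -0.1, 0.1]
gripper_width: 0.0878
```

Request:
carry_out --plan '[0,0,0,0,0,0,0,0,0,0,0,0,0,0,0,0,0,0,0,0,0,0,0,0,0,0,0,0,0,0]' --claw 0.07 --newtons 40

```text
time_s: 3.95
tcp_pos: [0.5905, 0.2142, 0.2866]
tool_rot: [180.0, 0.1, 180.0]
contact_force: [0.7, 0.1, 3.0]
gripper_width: 0.0791
```

Request:
carry_out --plan '[0,0,0,0,0,-5.5,0,0,0,0,0,-5.5,0,0,0,0,0,-5.5,0,0,0,0,0,-5.5,0,0,0,0,0,-5.5,0,0,0,0,0,-5.5,0,0,0,0,0,0]'

```text
time_s: 4.65
tcp_pos: [0.5904, 0.2143, 0.2866]
tool_rot: [-180.0, 0.1, -147.0]
contact_force: [-0.2, 0.3, 5.9]
gripper_width: 0.0789
```

Run:
```python
from h import *
s=observe();print(s["time_s"],s["tcp_pos"],s["tool_rot"],s["contact_force"],s["wrist_torque"],s["gripper_width"])
crop("scene",290,165,455,280,4.5,"s3.png")
crop("wrist",100,80,460,350,2.2,"w4.png")
```

```text
4.65 [0.5904 0.2143 0.2866] [-179.9758    0.0909 -146.9601] [-0.1698  0.2878  5.8938] [0.0921 0.0861 0.1626] 0.0789276515576939
```

View pics/w4.png

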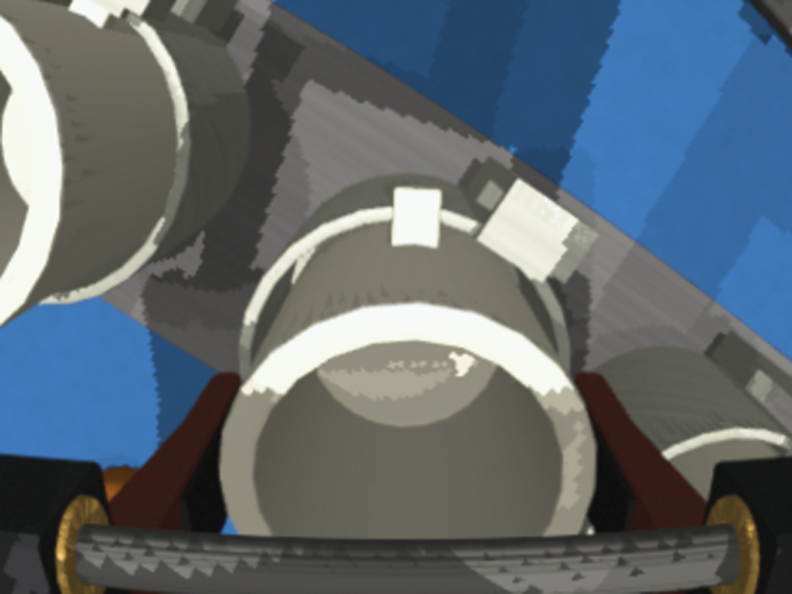

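View pics/s3.png

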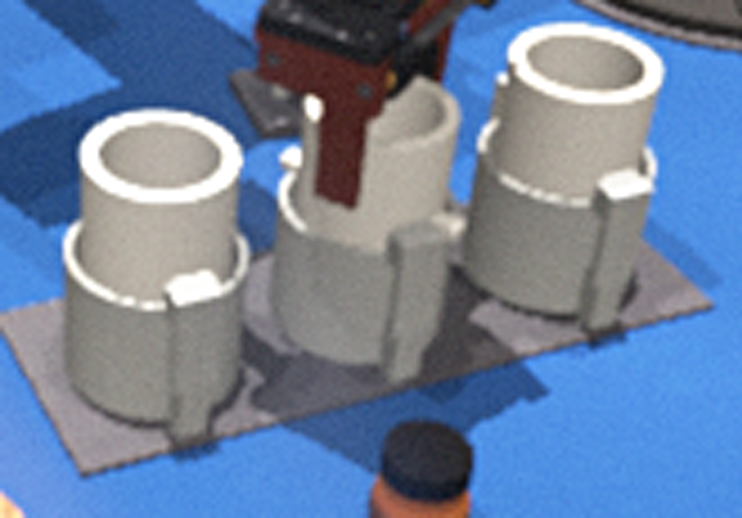

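Ears are clear of the clip (ear at (415,215), clip edge at (480,240)). Pulling straight up.

Request:
carry_out --plan '[0,0,-0.01,0,0,0,0,0,-0.015,0,0,0,0,0,-0.02,0,0,0,0,0,-0.02,0,0,0]'

```text
time_s: 5.15
tcp_pos: [0.5894, 0.214, 0.3509]
tool_rot: [180.0, -0.1, -147.1]
contact_force: [-0.0, -0.4, -1.7]
gripper_width: 0.079
```

Run:
```python
from h import *
s=observe();print(s["time_s"],s["tcp_pos"],s["tool_rot"],s["contact_force"],s["wrist_torque"],s["gripper_width"])
crop("scene",290,135,455,280,4.5,"s4.png")
```

```text
5.15 [0.5894 0.214  0.3509] [ 179.9644   -0.1185 -147.131 ] [-0.0112 -0.3635 -1.7325] [0.1018 0.0124 0.0166] 0.07895922308217995
```

View pics/s4.png

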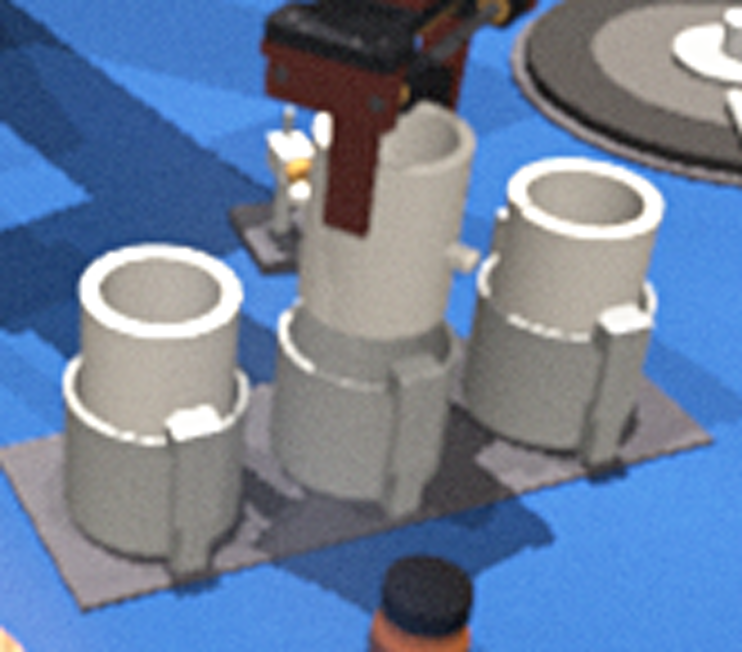

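Request:
carry_out --plan '[0,0,-0.0175,0,0,8.25,0,0,-0.0175,0,0,8.25,0,0,-0.0175,0,0,8.25,0,0,-0.0175,0,0,8.25,0.003,-0.015,0,0,0,0,0.006,-0.03,0,0,0,0,0.006,-0.03,0,0,0,0,0.006,-0.03,0,0,0,0]'

```text
time_s: 6.0
tcp_pos: [0.5677, 0.1073, 0.419]
tool_rot: [-179.9, -0.1, -179.8]
contact_force: [0.2, -0.5, -2.2]
gripper_width: 0.0793
```

Request:
carry_out --plan '[0.006,-0.03,0,0,0,0,0.006,-0.03,0,0,0,0,0.006,-0.03,0,0,0,0,0.006,-0.03,0,0,0,0,0.006,-0.03,0,0,0,0,0.006,-0.03,0,0,0,0,0.006,-0.03,0,0,0,0,0.006,-0.03,0,0,0,0]'

```text
time_s: 6.8
tcp_pos: [0.5192, -0.1325, 0.4192]
tool_rot: [180.0, -0.1, -179.8]
contact_force: [-0.2, -0.2, -2.6]
gripper_width: 0.079
```

Request:
carry_out --plan '[0.006,-0.03,0,0,0,0,0.006,-0.03,0,0,0,0,0.006,-0.03,0,0,0,0,0.006,-0.03,0,0,0,0,0.006,-0.03,0,0,0,0,0.006,-0.03,0,0,0,0,0.006,-0.03,0,0,0,0,0.003,-0.028,0,0,0,0]'

```text
time_s: 7.6
tcp_pos: [0.4738, -0.3702, 0.419]
tool_rot: [179.9, -0.1, -179.8]
contact_force: [-0.0, 0.4, -2.5]
gripper_width: 0.079
```

Request:
carry_out --plan '[0,0,0.02,0,0,0,0,0,0.03,0,0,0,0,0,0.03,0,0,0,0,0,0.03,0,0,0,0,0,0.025,0,0,0,0,0,0.02,0,0,0,0,0,0.008,0,0,0,0,0,0,0,0,0]'

```text
time_s: 8.4
tcp_pos: [0.4744, -0.3684, 0.2559]
tool_rot: [179.8, -0.2, -179.9]
contact_force: [-0.9, 0.5, -2.5]
gripper_width: 0.079
```

Run:
```python
from h import *
s=observe();print(s["time_s"],s["tcp_pos"],s["tool_rot"],s["contact_force"],s["wrist_torque"],s["gripper_width"])
crop("scene",60,180,300,340,3.2,"s5.png")
```

```text
8.4 [ 0.4744 -0.3684  0.2559] [ 179.8499   -0.1789 -179.9327] [-0.8921  0.4985 -2.4548] [ 0.0327 -0.0279  0.0246] 0.07896324989987184
```

View pics/s5.png

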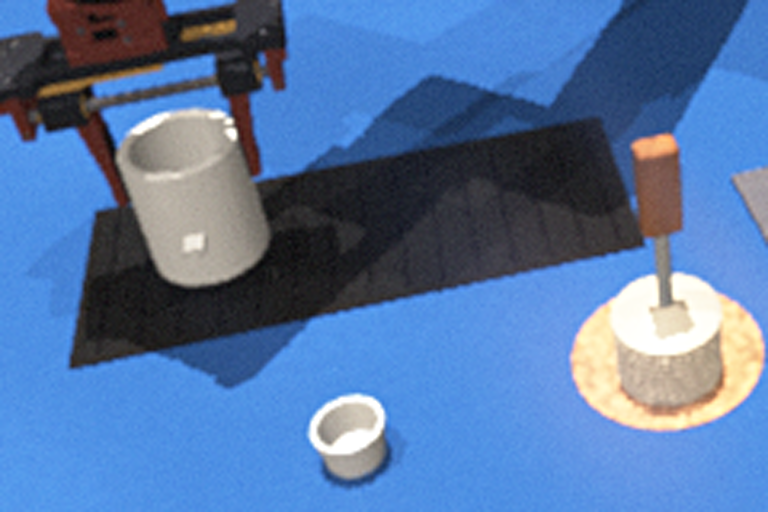

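Request:
carry_out --plan '[0,0,0.004,0,0,0,0,0,0.003,0,0,0,0,0,0,0,0,0]'

```text
time_s: 8.75
tcp_pos: [0.4758, -0.3689, 0.251]
tool_rot: [-180.0, 0.0, -180.0]
contact_force: [-0.3, 0.5, -2.3]
gripper_width: 0.079
```

Request:
carry_out --plan '[0,0,0.0015,0,0,0,0,0,0.0015,0,0,0,0,0,0,0,0,0]'

```text
time_s: 9.05
tcp_pos: [0.4757, -0.3688, 0.2476]
tool_rot: [-180.0, -0.0, 180.0]
contact_force: [0.1, 0.1, -2.6]
gripper_width: 0.0788
```

Request:
carry_out --plan '[0,0,0.001,0,0,0,0,0,0.001,0,0,0,0,0,0,0,0,0]'

```text
time_s: 9.35
tcp_pos: [0.4759, -0.3689, 0.2469]
tool_rot: [-180.0, 0.0, 180.0]
contact_force: [-2.0, 1.4, 8.2]
gripper_width: 0.079
```

Request:
carry_out --plan '[0,0,0.001,0,0,0,0,0,0,0,0,0]'

```text
time_s: 9.55
tcp_pos: [0.4759, -0.3689, 0.2468]
tool_rot: [-180.0, 0.0, 180.0]
contact_force: [-3.8, 1.5, 15.7]
gripper_width: 0.0791
```

Request:
carry_out --plan '[0,0,-0.001,0,0,0,0,0,0,0,0,0,0,0,0,0,0,0,0,0,0,0,0,0]' --claw 0.0878

```text
time_s: 9.95
tcp_pos: [0.4758, -0.3688, 0.2455]
tool_rot: [180.0, -0.0, 180.0]
contact_force: [0.3, 0.4, -0.3]
gripper_width: 0.0878
```

Request:
carry_out --plan '[0,0,-0.01,0,0,0,0,0,-0.015,0,0,0,0,0,-0.02,0,0,0,0,0,-0.03,0,0,0,0,0,-0.04,0,0,0,0,0,-0.04,0,0,0,0,0,0,0,0,0]'

```text
time_s: 10.65
tcp_pos: [0.4772, -0.3701, 0.4074]
tool_rot: [-179.5, 0.5, 180.0]
contact_force: [0.6, 0.3, -0.2]
gripper_width: 0.0879
```

Run:
```python
from h import *
s=observe();print(s["time_s"],s["tcp_pos"],s["tool_rot"],s["contact_force"],s["wrist_torque"],s["gripper_width"])
crop("scene",60,180,300,340,3.2,"s6.png")
```

```text
10.65 [ 0.4772 -0.3701  0.4074] [-179.5412    0.4606  179.9914] [ 0.5763  0.2667 -0.1705] [ 0.0543 -0.0305  0.0063] 0.08789527097535309
```

View pics/s6.png

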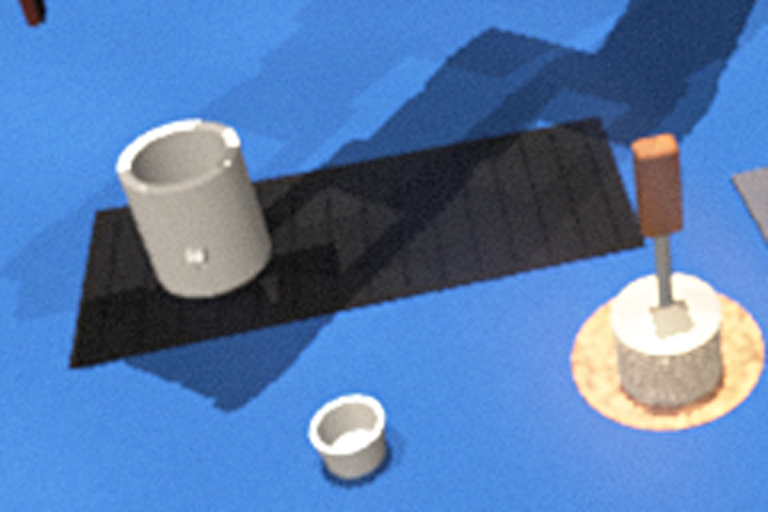

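Request:
carry_out --plan '[-0.0071,0.0286,0,0,0,0,-0.0071,0.0286,0,0,0,0,-0.0071,0.0286,0,0,0,0,-0.0071,0.0286,0,0,0,0,-0.0071,0.0286,0,0,0,0,-0.0071,0.0286,0,0,0,0,-0.0071,0.0286,0,0,0,0,-0.0071,0.0286,0,0,0,0]'

```text
time_s: 11.5
tcp_pos: [0.5322, -0.1387, 0.3994]
tool_rot: [179.9, -0.1, 180.0]
contact_force: [-0.3, -0.9, -0.3]
gripper_width: 0.088
```

Request:
carry_out --plan '[-0.0071,0.0286,0,0,0,0,-0.0071,0.0286,0,0,0,0,-0.0071,0.0286,0,0,0,0,-0.0071,0.0286,0,0,0,0,-0.0071,0.0286,0,0,0,0,-0.0071,0.0286,0,0,0,0,-0.0071,0.0286,0,0,0,0,-0.0071,0.0286,0,0,0,0]'

```text
time_s: 12.3
tcp_pos: [0.5891, 0.0899, 0.3992]
tool_rot: [-180.0, -0.2, 180.0]
contact_force: [-0.4, -0.3, 0.4]
gripper_width: 0.0878
```

Request:
carry_out --plan '[0,0,0.02,0,0,0,0,0,0.03,0,0,0,0,0,0.018,0,0,0,0,0,0,0,0,0]'

```text
time_s: 12.7
tcp_pos: [0.5876, 0.0888, 0.3287]
tool_rot: [-180.0, -0.5, 180.0]
contact_force: [-0.3, -0.5, 0.3]
gripper_width: 0.088
```

```bash
cat > look.py <<'E'
from h import *
import sys
s=observe();print(s["time_s"],s["tcp_pos"],s["tool_rot"])
c=crop("wrist",130,150,430,375,2.6,sys.argv[1])
np.savez("c3.npz",**{k:c[k] for k in "KRt"})
E
cat > fit.py <<'E'
from h import *
from scipy.optimize import least_squares
import sys
c=np.load("c3.npz");s=2.6;off=(130,150)
v=list(map(float,sys.argv[1:]));pts=list(zip(v[::2],v[1::2]))
rr=[raw(c,x/s+off[0]-.3,y/s+off[1]-.3) for x,y in pts]
f=lambda v,z:[np.hypot(*(onz(o,d,z)[:2]-v[:2]))-.04 for o,d in rr]
x0=onz(*rr[0],.14)[:2]
a=least_squares(lambda v:f(v,.14),x0);b=least_squares(lambda v:f(v,v[2]),list(x0)+[.14]);print(a.x,a.cost,b.x,b.cost)
E
python3 look.py w5.png
```

```text
12.7 [0.5876 0.0888 0.3287] [-179.9777   -0.4637  179.994 ]
```

View pics/w5.png

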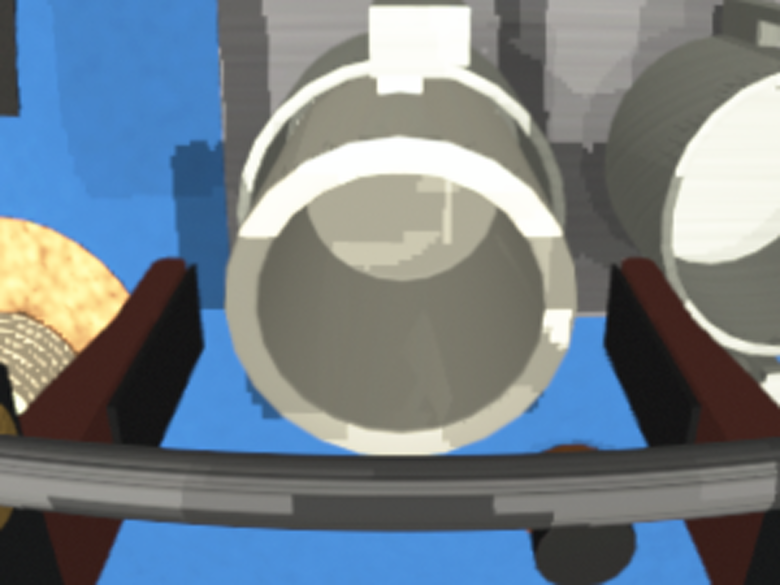

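```bash
python3 fit.py 226 300 576 300 401 137 402 457 262 205 545 215 270 410 535 410
```

```text
[0.5894 0.0882] 3.6726441682336256e-06 [0.5907 0.0882 0.1373] 2.1349245681655935e-06
```

Request:
carry_out --plan '[-0.0018,-0.0006,0.01,0,0,0,0,0,0.015,0,0,0,0,0,0.012,0,0,0,0,0,0.006,0,0,0,0,0,0,0,0,0]'

```text
time_s: 13.25
tcp_pos: [0.5911, 0.088, 0.2889]
tool_rot: [-180.0, -0.1, 180.0]
contact_force: [-0.6, 0.4, 0.2]
gripper_width: 0.0877
```

Request:
carry_out --plan '[0,0,0,0,0,0,0,0,0,0,0,0,0,0,0,0,0,0,0,0,0,0,0,0,0,0,0,0,0,0]' --claw 0.07 --newtons 40

```text
time_s: 13.75
tcp_pos: [0.5916, 0.0881, 0.2902]
tool_rot: [-180.0, 0.1, 180.0]
contact_force: [0.5, -0.3, 1.4]
gripper_width: 0.0786
```

Request:
carry_out --plan '[0,0,0,0,0,-5.5,0,0,0,0,0,-5.5,0,0,0,0,0,-5.5,0,0,0,0,0,-5.5,0,0,0,0,0,-5.5,0,0,0,0,0,-5.5,0,0,0,0,0,0]'

```text
time_s: 14.45
tcp_pos: [0.5916, 0.0882, 0.2902]
tool_rot: [-180.0, 0.0, -147.0]
contact_force: [-0.5, 1.2, 3.5]
gripper_width: 0.0784
```

Run:
```python
from h import *
s=observe();print(s["time_s"],s["tcp_pos"],s["tool_rot"],s["contact_force"],s["wrist_torque"],s["gripper_width"])
crop("wrist",100,80,460,350,2.2,"w6.png")
```

```text
14.45 [0.5916 0.0882 0.2902] [-179.9687    0.0467 -146.96  ] [-0.4825  1.1799  3.4806] [0.0966 0.0106 0.179 ] 0.07839853644287342
```

View pics/w6.png

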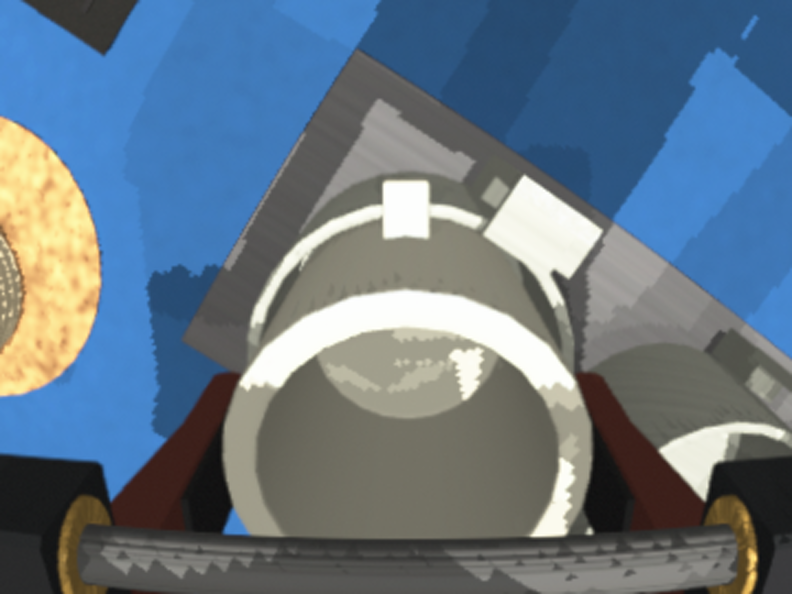

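Request:
carry_out --plan '[0,0,-0.01,0,0,0,0,0,-0.015,0,0,0,0,0,-0.02,0,0,0,0,0,-0.02,0,0,0,0,0,-0.01,0,0,8.25,0,0,-0.01,0,0,8.25,0,0,-0.015,0,0,8.25,0,0,-0.01,0,0,8.25]'

```text
time_s: 15.3
tcp_pos: [0.591, 0.0881, 0.4005]
tool_rot: [-180.0, -0.0, 179.5]
contact_force: [-0.1, -0.2, -2.3]
gripper_width: 0.0784
```

Request:
carry_out --plan '[0.005,-0.0155,0,0,0,0,0.0092,-0.0283,0,0,0,0,0.0092,-0.0283,0,0,0,0,0.0092,-0.0283,0,0,0,0,0.0092,-0.0283,0,0,0,0,0.0092,-0.0283,0,0,0,0,0.0092,-0.0283,0,0,0,0,0.0092,-0.0283,0,0,0,0]'

```text
time_s: 16.1
tcp_pos: [0.5203, -0.127, 0.399]
tool_rot: [180.0, -0.1, -179.9]
contact_force: [1.0, 0.2, -2.6]
gripper_width: 0.0786
```

Request:
carry_out --plan '[0.0092,-0.0283,0,0,0,0,0.0092,-0.0283,0,0,0,0,0.0092,-0.0283,0,0,0,0,0.0092,-0.0283,0,0,0,0,0.005,-0.0155,0,0,0,0,0,0,0.02,0,0,0,0,0,0.03,0,0,0,0,0,0.03,0,0,0]'

```text
time_s: 16.9
tcp_pos: [0.4795, -0.2543, 0.319]
tool_rot: [-180.0, 0.0, -180.0]
contact_force: [0.4, -0.4, -2.3]
gripper_width: 0.0785
```

Request:
carry_out --plan '[0,0,0.025,0,0,0,0,0,0.02,0,0,0,0,0,0.01,0,0,0,0,0,0,0,0,0]'

```text
time_s: 17.3
tcp_pos: [0.4792, -0.2537, 0.2633]
tool_rot: [179.9, -0.2, -180.0]
contact_force: [-0.3, 0.4, -2.4]
gripper_width: 0.0783
```

Request:
carry_out --plan '[0,0,0.005,0,0,0,0,0,0.004,0,0,0,0,0,0.001,0,0,0,0,0,0,0,0,0]'

```text
time_s: 17.7
tcp_pos: [0.4801, -0.2542, 0.255]
tool_rot: [-180.0, 0.0, 180.0]
contact_force: [0.1, 0.2, -2.7]
gripper_width: 0.0783
```

Request:
carry_out --plan '[0,0,0.001,0,0,0,0,0,0.001,0,0,0,0,0,0,0,0,0]'

```text
time_s: 18.0
tcp_pos: [0.48, -0.2542, 0.2527]
tool_rot: [-180.0, 0.0, 180.0]
contact_force: [-0.4, -0.7, -1.9]
gripper_width: 0.0787
```

Request:
carry_out --plan '[0,0,0.001,0,0,0,0,0,0.001,0,0,0,0,0,0,0,0,0]'

```text
time_s: 18.3
tcp_pos: [0.4799, -0.2541, 0.2505]
tool_rot: [180.0, -0.0, 180.0]
contact_force: [0.4, 0.7, -2.9]
gripper_width: 0.0782
```

Request:
carry_out --plan '[0,0,0.001,0,0,0,0,0,0,0,0,0]'

```text
time_s: 18.5
tcp_pos: [0.48, -0.2542, 0.2502]
tool_rot: [-180.0, 0.0, 180.0]
contact_force: [-0.6, 0.4, 4.4]
gripper_width: 0.0784
```

Request:
carry_out --plan '[0,0,0,0,0,0,0,0,0,0,0,0,0,0,0,0,0,0,0,0,-0.01,0,0,0,0,0,-0.02,0,0,0,0,0,-0.03,0,0,0,0,0,-0.03,0,0,0]' --claw 0.0878

```text
time_s: 19.2
tcp_pos: [0.4798, -0.254, 0.341]
tool_rot: [180.0, -0.0, 180.0]
contact_force: [0.8, 0.3, -0.1]
gripper_width: 0.088
```

Request:
carry_out --plan '[0,0,-0.03,0,0,0,0,0,-0.03,0,0,0,-0.0055,0.0296,0,0,0,0,-0.0055,0.0296,0,0,0,0,-0.0055,0.0296,0,0,0,0,-0.0055,0.0296,0,0,0,0,-0.0055,0.0296,0,0,0,0,-0.0055,0.0296,0,0,0,0]'

```text
time_s: 20.0
tcp_pos: [0.513, -0.0753, 0.4004]
tool_rot: [-180.0, 0.0, 180.0]
contact_force: [-0.2, -0.1, -0.0]
gripper_width: 0.0879
```

Request:
carry_out --plan '[-0.0055,0.0296,0,0,0,0,-0.0055,0.0296,0,0,0,0,-0.0055,0.0296,0,0,0,0,-0.0055,0.0296,0,0,0,0,-0.0055,0.0296,0,0,0,0,-0.0055,0.0296,0,0,0,0,-0.0055,0.0296,0,0,0,0,-0.0055,0.0296,0,0,0,0]'

```text
time_s: 20.8
tcp_pos: [0.5571, 0.1615, 0.4004]
tool_rot: [-180.0, 0.0, 180.0]
contact_force: [-0.1, -0.6, 0.2]
gripper_width: 0.0876
```

Request:
carry_out --plan '[-0.0055,0.0296,0,0,0,0,-0.0055,0.0296,0,0,0,0,-0.0055,0.0296,0,0,0,0,-0.0055,0.0296,0,0,0,0,-0.0055,0.0296,0,0,0,0,-0.0055,0.0296,0,0,0,0,0,0,0,0,0,0]'

```text
time_s: 21.5
tcp_pos: [0.5903, 0.3411, 0.4001]
tool_rot: [179.9, 0.1, -179.9]
contact_force: [-0.1, -0.7, 0.2]
gripper_width: 0.088
```

Request:
carry_out --plan '[0,-0.002,0.02,0,0,0,0,0,0.03,0,0,0,0,0,0.018,0,0,0,0,0,0,0,0,0]'

```text
time_s: 21.9
tcp_pos: [0.5889, 0.3346, 0.329]
tool_rot: [-179.8, -0.3, 180.0]
contact_force: [-0.6, -0.8, 0.8]
gripper_width: 0.0879
```

```bash
python3 look.py w7.png; python3 -c "
from h import *
crop('scene',60,180,300,340,3.2,'s7.png')"
```

```text
21.9 [0.5889 0.3346 0.329 ] [-179.8378   -0.3095  179.9634]
```

View pics/w7.png

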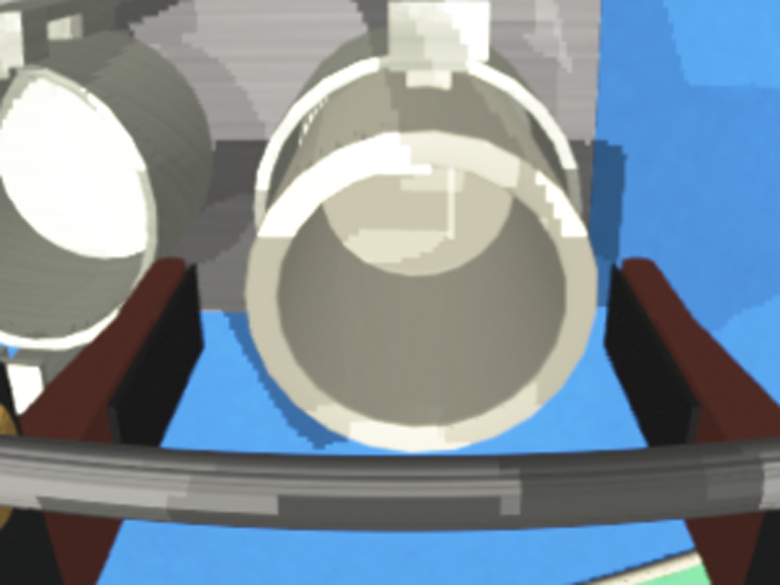

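View pics/s7.png

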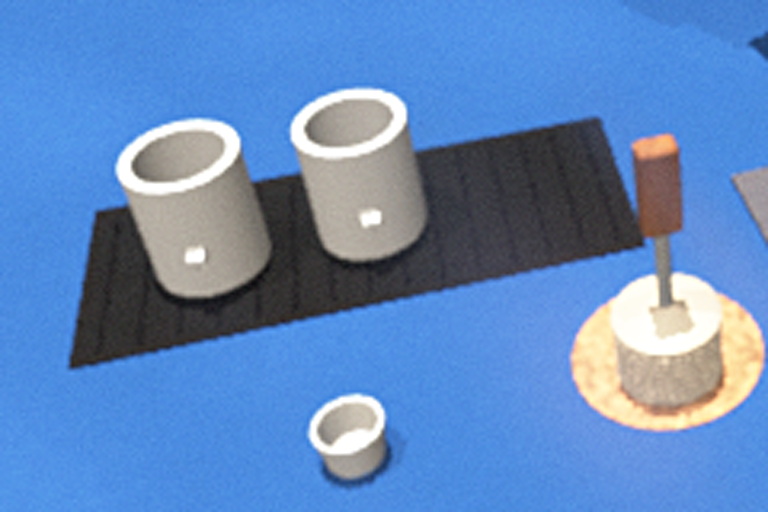

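```bash
python3 fit.py 246 292 598 292 421 130 422 452 285 198 560 200 290 402 555 402
```

```text
[0.5898 0.3383] 3.387406364939172e-06 [0.5912 0.3384 0.137 ] 1.5115889480808004e-06
```

Request:
carry_out --plan '[-0.0015,0.004,0,0,0,0,0,0,0,0,0,0,0,0,0,0,0,0]'

```text
time_s: 22.3
tcp_pos: [0.5921, 0.3401, 0.3328]
tool_rot: [180.0, 0.1, 180.0]
contact_force: [0.1, 0.2, -0.2]
gripper_width: 0.0879
```

```bash
python3 look.py w8.png
```

```text
22.3 [0.5921 0.3401 0.3328] [179.9612   0.0993 179.9914]
```

View pics/w8.png

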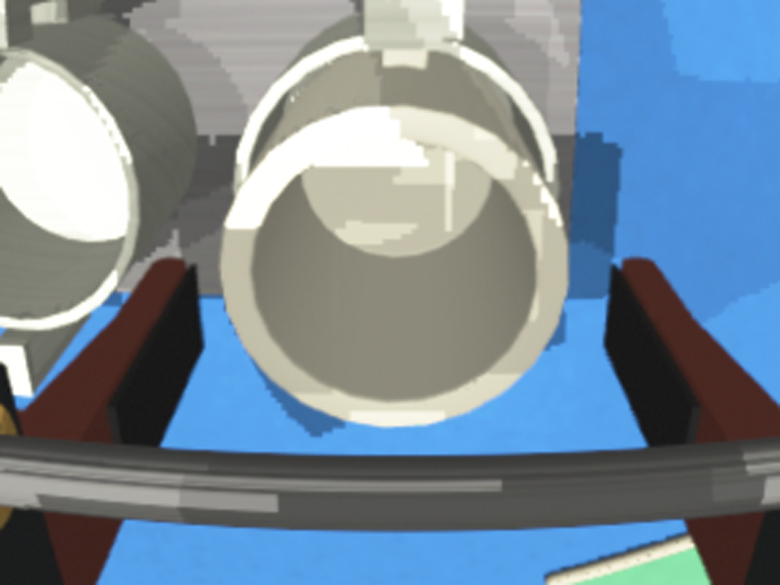

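Request:
carry_out --plan '[0.001,-0.002,0.01,0,0,0,0,0,0.015,0,0,0,0,0,0.012,0,0,0,0,0,0.008,0,0,0,0,0,0,0,0,0,0,0,0,0,0,0]'

```text
time_s: 22.95
tcp_pos: [0.5907, 0.3378, 0.2861]
tool_rot: [-180.0, -0.0, 180.0]
contact_force: [-0.3, 0.4, 0.1]
gripper_width: 0.0877
```

Request:
carry_out --plan '[0,0,0,0,0,0,0,0,0,0,0,0,0,0,0,0,0,0,0,0,0,0,0,0,0,0,0,0,0,0]' --claw 0.07 --newtons 40

```text
time_s: 23.45
tcp_pos: [0.591, 0.338, 0.2872]
tool_rot: [180.0, 0.1, 180.0]
contact_force: [0.7, 0.5, 2.1]
gripper_width: 0.0791
```

Request:
carry_out --plan '[0,0,0,0,0,-5.5,0,0,0,0,0,-5.5,0,0,0,0,0,-5.5,0,0,0,0,0,-5.5,0,0,0,0,0,-5.5,0,0,0,0,0,-5.5,0,0,0,0,0,0]'

```text
time_s: 24.15
tcp_pos: [0.5909, 0.3379, 0.2872]
tool_rot: [-180.0, 0.0, -147.0]
contact_force: [0.1, 0.1, 3.5]
gripper_width: 0.0789
```

Run:
```python
from h import *
s=observe();print(s["time_s"],s["tcp_pos"],s["tool_rot"],s["contact_force"],s["wrist_torque"],s["gripper_width"])
crop("wrist",100,80,460,350,2.2,"w9.png")
```

```text
24.15 [0.5909 0.3379 0.2872] [-179.9864    0.0403 -146.9639] [0.0675 0.052  3.4685] [0.0849 0.0124 0.1505] 0.07890682651297981
```

View pics/w9.png

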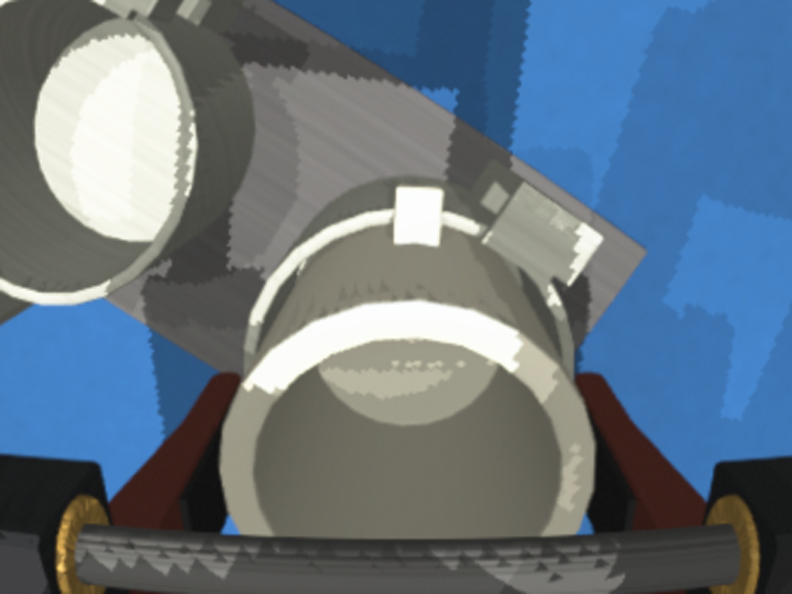

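Request:
carry_out --plan '[0,0,-0.01,0,0,0,0,0,-0.015,0,0,0,0,0,-0.02,0,0,0,0,0,-0.02,0,0,0,0,0,-0.01,0,0,8.25,0,0,-0.01,0,0,8.25,0,0,-0.015,0,0,8.25,0,0,-0.01,0,0,8.25]'

```text
time_s: 25.0
tcp_pos: [0.5907, 0.3378, 0.3987]
tool_rot: [180.0, 0.1, 179.6]
contact_force: [-0.3, -0.4, -1.2]
gripper_width: 0.0789
```

Request:
carry_out --plan '[0.0034,-0.015,0,0,0,0,0.0067,-0.0298,0,0,0,0,0.0067,-0.0298,0,0,0,0,0.0067,-0.0298,0,0,0,0,0.0067,-0.0298,0,0,0,0,0.0067,-0.0298,0,0,0,0,0.0067,-0.0298,0,0,0,0,0.0067,-0.0298,0,0,0,0]'

```text
time_s: 25.8
tcp_pos: [0.539, 0.1123, 0.3965]
tool_rot: [-180.0, -0.1, -179.8]
contact_force: [0.8, 0.1, -2.1]
gripper_width: 0.0788
```

Request:
carry_out --plan '[0.0067,-0.0298,0,0,0,0,0.0067,-0.0298,0,0,0,0,0.0067,-0.0298,0,0,0,0,0.0067,-0.0298,0,0,0,0,0.0067,-0.0298,0,0,0,0,0.0067,-0.0298,0,0,0,0,0.0067,-0.0298,0,0,0,0,0.0067,-0.0298,0,0,0,0]'

```text
time_s: 26.6
tcp_pos: [0.485, -0.1256, 0.3966]
tool_rot: [-180.0, -0.1, -179.8]
contact_force: [-0.8, -0.2, -1.2]
gripper_width: 0.079
```

Request:
carry_out --plan '[0.0034,-0.015,0,0,0,0,0,0,0.02,0,0,0,0,0,0.03,0,0,0,0,0,0.03,0,0,0,0,0,0.025,0,0,0,0,0,0.02,0,0,0,0,0,0.009,0,0,0,0,0,0,0,0,0]'

```text
time_s: 27.4
tcp_pos: [0.4822, -0.1392, 0.2618]
tool_rot: [179.9, -0.2, -179.9]
contact_force: [-0.1, 0.3, -1.1]
gripper_width: 0.0793
```

Request:
carry_out --plan '[0,0,0.006,0,0,0,0,0,0.004,0,0,0,0,0,0.001,0,0,0,0,0,0,0,0,0]'

```text
time_s: 27.8
tcp_pos: [0.4834, -0.1392, 0.2519]
tool_rot: [-180.0, 0.0, -180.0]
contact_force: [0.0, 0.4, -1.7]
gripper_width: 0.0789
```

Request:
carry_out --plan '[0,0,0.001,0,0,0,0,0,0.001,0,0,0,0,0,0,0,0,0]'

```text
time_s: 28.1
tcp_pos: [0.4832, -0.1391, 0.2497]
tool_rot: [-180.0, -0.0, 180.0]
contact_force: [-0.1, 0.2, -1.7]
gripper_width: 0.0794
```

Request:
carry_out --plan '[0,0,0.001,0,0,0,0,0,0,0,0,0]'

```text
time_s: 28.3
tcp_pos: [0.4832, -0.1391, 0.2486]
tool_rot: [-180.0, -0.0, 180.0]
contact_force: [-0.5, -0.1, -2.0]
gripper_width: 0.0793
```

Request:
carry_out --plan '[0,0,0.001,0,0,0,0,0,0,0,0,0]'

```text
time_s: 28.5
tcp_pos: [0.4832, -0.1391, 0.2476]
tool_rot: [-180.0, -0.0, 180.0]
contact_force: [0.6, 1.2, -1.5]
gripper_width: 0.079
```

Request:
carry_out --plan '[0,0,0.001,0,0,0,0,0,0,0,0,0]'

```text
time_s: 28.7
tcp_pos: [0.4832, -0.1392, 0.2472]
tool_rot: [-180.0, 0.0, 180.0]
contact_force: [-1.8, -0.2, 5.1]
gripper_width: 0.0791
```

Request:
carry_out --plan '[0,0,0,0,0,0,0,0,0,0,0,0,0,0,0,0,0,0,0,0,-0.01,0,0,0,0,0,-0.02,0,0,0,0,0,-0.03,0,0,0,0,0,-0.03,0,0,0]' --claw 0.0878

```text
time_s: 29.4
tcp_pos: [0.483, -0.139, 0.338]
tool_rot: [180.0, -0.0, 180.0]
contact_force: [1.3, 0.1, -0.5]
gripper_width: 0.0878
```

Request:
carry_out --plan '[0,0,-0.035,0,0,0,0,0,-0.035,0,0,0,-0.03,0.007,0,0,0,0,-0.03,0.007,0,0,0,0,-0.03,0.007,0,0,0,0,0,0,0,0,0,0,0,0,0,0,0,0]'

```text
time_s: 30.1
tcp_pos: [0.5732, -0.1179, 0.4068]
tool_rot: [-180.0, -0.0, -180.0]
contact_force: [-0.4, 0.7, -1.1]
gripper_width: 0.0877
```

Run:
```python
from h import *
s=observe();print(s["time_s"],s["tcp_pos"],s["tool_rot"])
crop("wrist",0,0,560,420,1.42,"w10.png")
crop("scene",40,150,460,340,1.9,"s8.png")
crop("top",270,100,490,290,3.5,"t8.png")
```

```text
30.1 [ 0.5732 -0.1179  0.4068] [-179.9921   -0.0433 -179.9662]
```

View pics/w10.png

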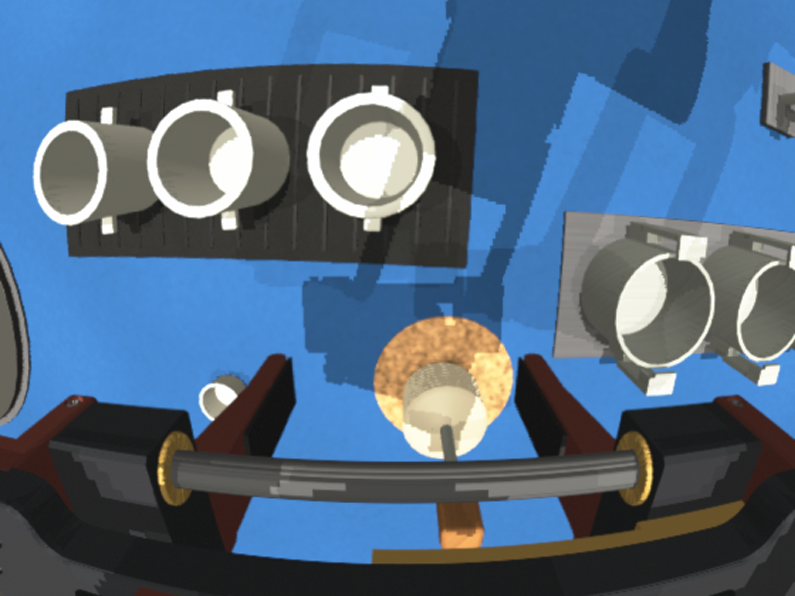

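View pics/s8.png

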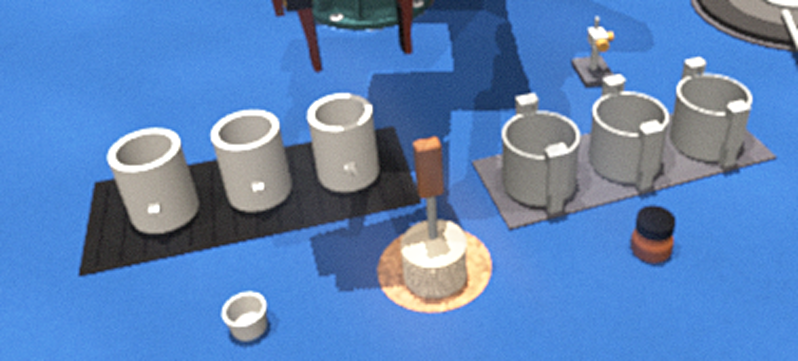

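View pics/t8.png

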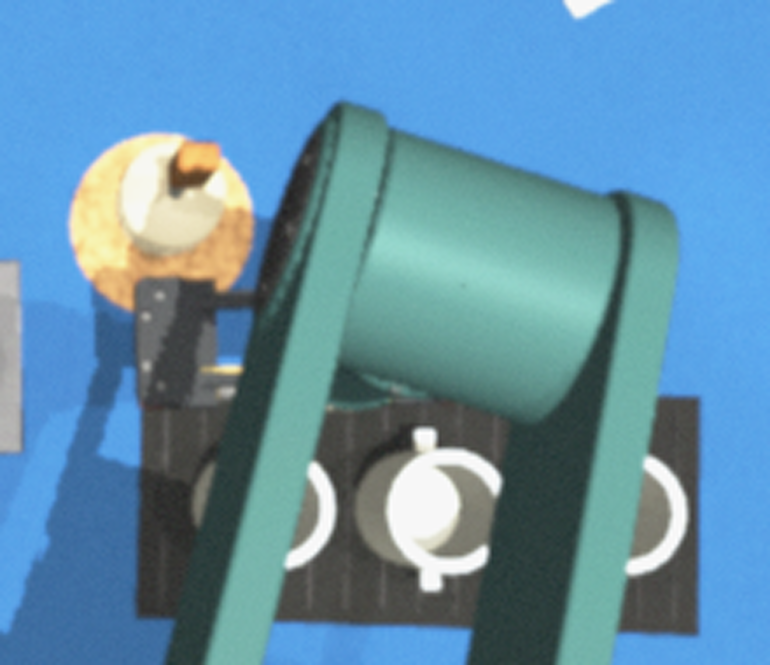

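Cups stand on the mat at s8 (155,180), (252,160) and (343,143). The brush has not moved. Positioning over it.

Request:
carry_out --plan '[-0.025,0.007,0,0,0,0,-0.03,0.008,0,0,0,0,-0.03,0.008,0,0,0,0,-0.025,0.007,0,0,0,0,0,0,0,0,0,0,0,0,0,0,0,0,0,0,0,0,0,0]'

```text
time_s: 30.95
tcp_pos: [0.6819, -0.0886, 0.4066]
tool_rot: [-180.0, -0.1, 179.9]
contact_force: [-0.2, 0.8, -0.0]
gripper_width: 0.0877
```

```bash
python3 look.py w11.png; python3 -c "
from h import *
crop('scene',225,205,305,320,5,'s9.png')"
```

```text
30.95 [ 0.6819 -0.0886  0.4066] [-179.994    -0.0888  179.9476]
```

View pics/w11.png

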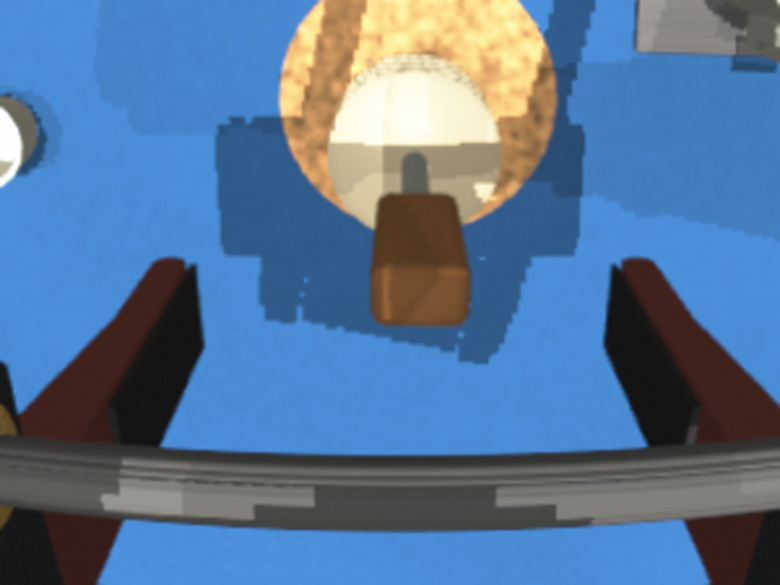

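View pics/s9.png

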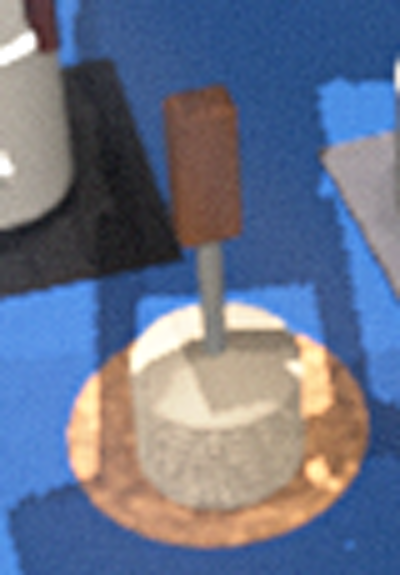

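Run:
```python
from h import *
c=np.load("c3.npz")
r=lambda x,y:raw(c,x/2.6+130-.3,y/2.6+150-.3)
S=read_camera("scene");rs=lambda x,y:ray(S,x/5+225-.4,y/5+205-.4)
for p in [(371,272),(470,266),(467,323),(373,326),(420,296)]: print(p,onz(*r(*p),.191))
print("tri top",tri([r(420,296),rs(202,97)]))
print("head",onz(*r(328,145),.06),onz(*r(502,145),.06))
for z in (.0,.001):print("mat",onz(*r(279,100),z),onz(*r(556,100),z),onz(*r(532,20),z),onz(*r(290,40),z),onz(*r(345,215),z))
```

```text
(371, 272) [ 0.6861 -0.0968  0.191 ]
(470, 266) [ 0.6845 -0.072   0.191 ]
(467, 323) [ 0.7005 -0.0723  0.191 ]
(373, 326) [ 0.7013 -0.0965  0.191 ]
(420, 296) [ 0.6927 -0.0844  0.191 ]
tri top (array([ 0.6939, -0.0831,  0.189 ]), [np.float64(0.0013110893784114928), np.float64(0.0013110893784115546)])
head [ 0.6869 -0.119   0.06  ] [ 0.6869 -0.0493  0.06  ]
mat [ 0.6805 -0.1472  0.    ] [ 0.6803 -0.017   0.    ] [ 0.6427 -0.0296  0.    ] [ 0.6521 -0.1412  0.    ] [ 0.7374 -0.1172  0.    ]
mat [ 0.6803 -0.1471  0.001 ] [ 0.6801 -0.0172  0.001 ] [ 0.6426 -0.0298  0.001 ] [ 0.652  -0.1411  0.001 ] [ 0.737  -0.1171  0.001 ]
```

Request:
carry_out --plan '[-0.0116,0.0046,0,0,0,0,0,0,0.02,0,0,0,0,0,0.03,0,0,0,0,0,0.02,0,0,0,0,0,0.015,0,0,0,0,0,0,0,0,0,0,0,0,0,0,0]'

```text
time_s: 31.8
tcp_pos: [0.6953, -0.0836, 0.322]
tool_rot: [-180.0, 0.0, 180.0]
contact_force: [-0.1, -0.0, 0.3]
gripper_width: 0.0877
```

```bash
python3 look.py w12.png
```

```text
31.8 [ 0.6953 -0.0836  0.322 ] [-179.992     0.0249  179.979 ]
```

View pics/w12.png

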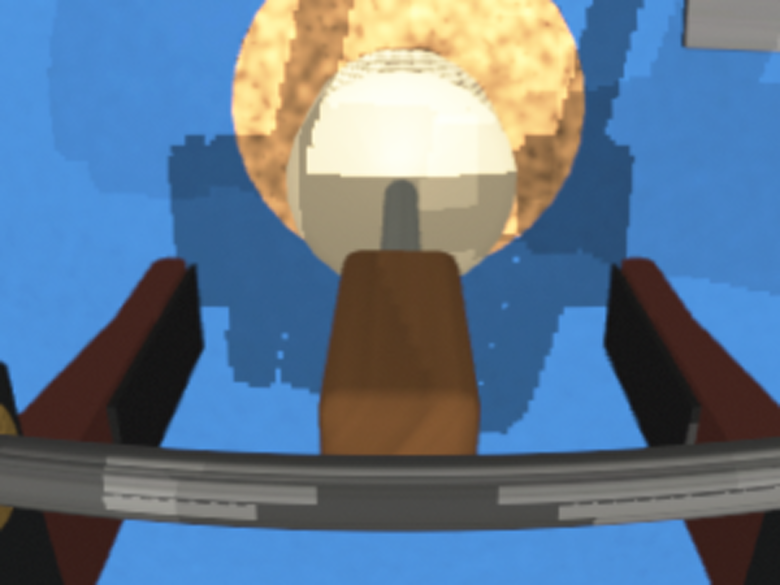

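Request:
carry_out --plan '[0,0,0,0,0,0,0,0,0,0,0,0,0,0,0,0,0,0,0,0,0,0,0,0,0,0,0,0,0,0,0,0,0,0,0,0,0,0,0,0,0,0,0,0,0,0,0,0]' --claw 0.015 --newtons 45

```text
time_s: 32.65
tcp_pos: [0.6949, -0.0836, 0.3216]
tool_rot: [-180.0, -0.0, 180.0]
contact_force: [0.1, 0.1, 0.4]
gripper_width: 0.0276
```

Request:
carry_out --plan '[0,0,0,0,0,0,0,0,0,0,0,0,0,0,0,0,0,0,0,0,0,0,0,0]'

```text
time_s: 33.05
tcp_pos: [0.6948, -0.0836, 0.3216]
tool_rot: [-180.0, -0.0, 180.0]
contact_force: [-0.4, -0.8, -0.8]
gripper_width: 0.026
```

Request:
carry_out --plan '[0,0,-0.01,0,0,0,0,0,-0.02,0,0,0,0,0,-0.025,0,0,0,0,0,-0.03,0,0,0,0,0,-0.03,0,0,0,0,0,-0.025,0,0,0,0,0,0,0,0,0]'

```text
time_s: 33.75
tcp_pos: [0.6958, -0.0837, 0.4668]
tool_rot: [-179.9, 0.5, 180.0]
contact_force: [0.8, 0.2, -0.3]
gripper_width: 0.0257
```

```bash
python3 look.py w13.png;python3 -c "
from h import *
crop('scene',200,100,440,290,3,'s10.png')"
```

```text
33.75 [ 0.6958 -0.0837  0.4668] [-179.8934    0.4675  179.9843]
```

View pics/w13.png

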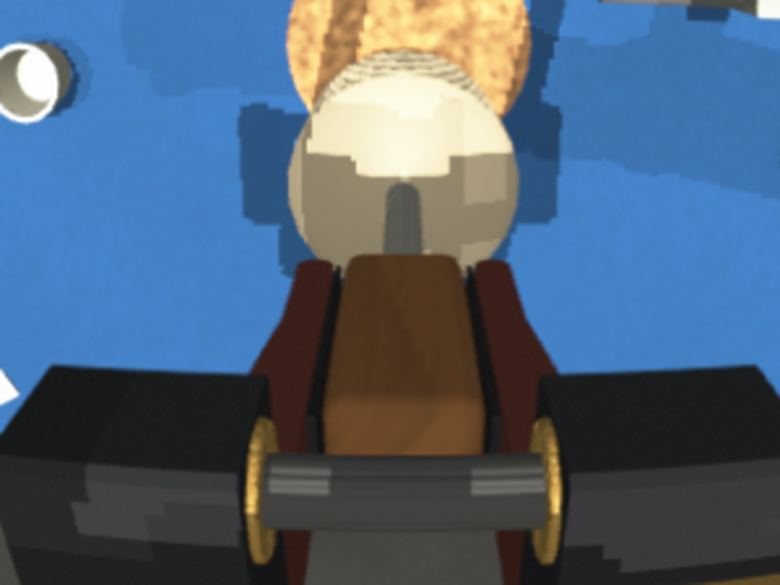

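View pics/s10.png

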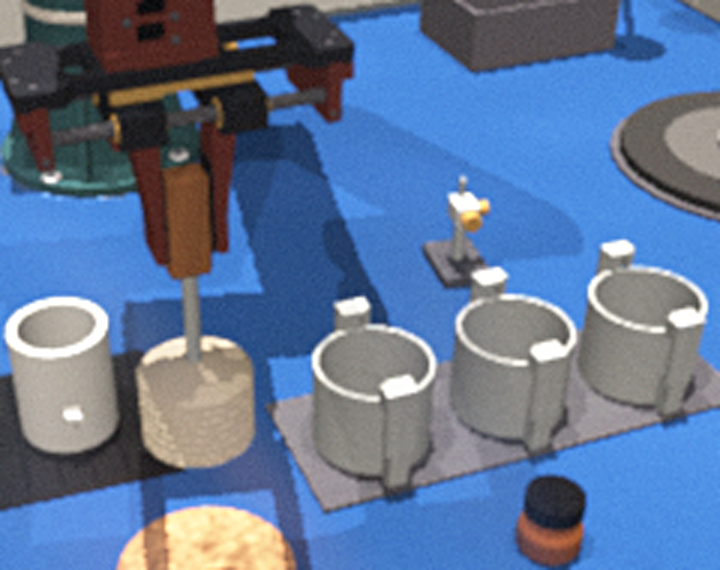

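Request:
carry_out --plan '[0.0037,0.0151,0,0,0,0,0.0074,0.0301,0,0,0,0,0.0074,0.0301,0,0,0,0,0.0074,0.0301,0,0,0,0,0.0074,0.0301,0,0,0,0,0.0074,0.0301,0,0,0,0,0.0074,0.0301,0,0,0,0,0.0074,0.0301,0,0,0,0]'

```text
time_s: 34.65
tcp_pos: [0.6379, 0.1443, 0.4594]
tool_rot: [180.0, -0.2, -180.0]
contact_force: [-0.1, 0.7, -2.4]
gripper_width: 0.026
```

Request:
carry_out --plan '[0.0074,0.0301,0,0,0,0,0.0074,0.0301,0,0,0,0,0.0074,0.0301,0,0,0,0,0.0074,0.0301,0,0,0,0,0.0074,0.0301,0,0,0,0,0.0074,0.0301,0,0,0,0,0.0037,0.0151,0,0,0,0]'

```text
time_s: 35.35
tcp_pos: [0.5894, 0.3407, 0.4595]
tool_rot: [-180.0, -0.2, -179.9]
contact_force: [0.7, -0.8, -3.0]
gripper_width: 0.0257
```

Request:
carry_out --plan '[0,0,0,0,0,0,0,0,0,0,0,0,0,0,0,0,0,0]'

```text
time_s: 35.65
tcp_pos: [0.5917, 0.3368, 0.4612]
tool_rot: [-179.9, -0.0, 179.9]
contact_force: [0.4, -0.5, -2.7]
gripper_width: 0.0257
```

```bash
python3 look.py w14.png;python3 -c "
from h import *
crop('scene',280,80,460,250,3.2,'s11.png')"
```

```text
35.65 [0.5917 0.3368 0.4612] [-179.9348   -0.0357  179.9226]
```

View pics/w14.png

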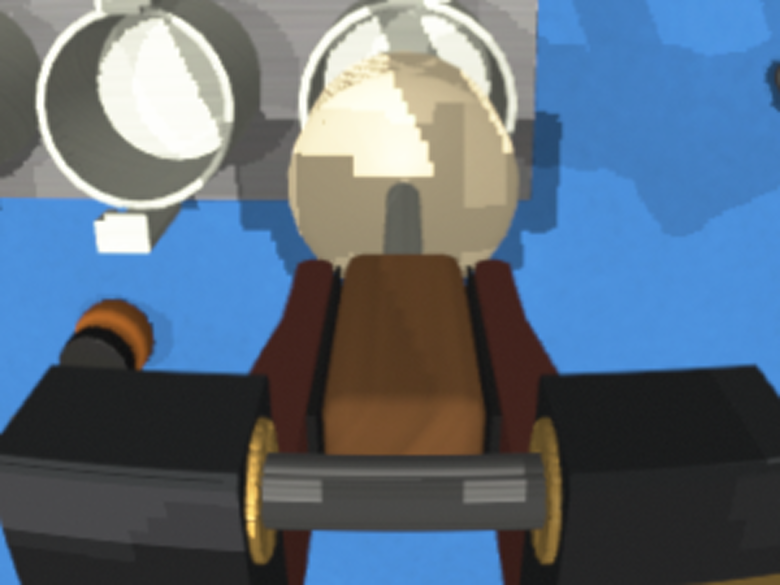

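View pics/s11.png

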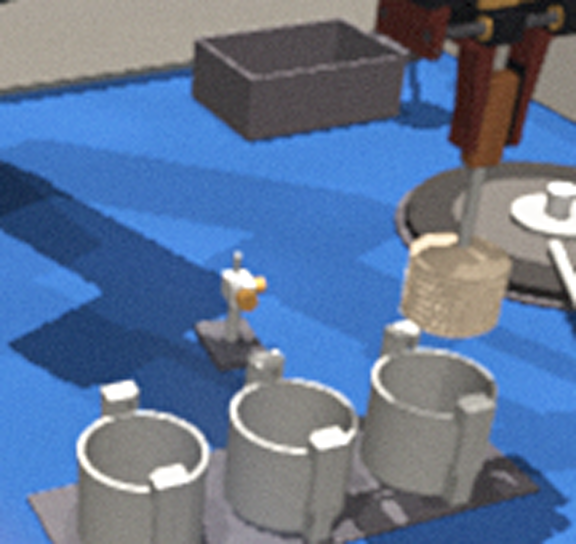

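Request:
carry_out --plan '[0,0.001,0.015,0,0,0,0,0,0.02,0,0,0,0,0,0.02,0,0,0,0,0,0.02,0,0,0,0,0,0.02,0,0,0,0,0,0.02,0,0,0,0,0,0.01,0,0,0,0,0,0,0,0,0]'

```text
time_s: 36.55
tcp_pos: [0.5908, 0.3382, 0.3342]
tool_rot: [-179.9, -0.2, 179.9]
contact_force: [-0.2, 1.1, -2.0]
gripper_width: 0.0259
```

Request:
carry_out --plan '[0,0,0.003,0,0,0,0,0,0.002,0,0,0,0,0,0,0,0,0]'

```text
time_s: 36.85
tcp_pos: [0.5916, 0.339, 0.3323]
tool_rot: [180.0, 0.1, 180.0]
contact_force: [-0.5, -0.4, -1.7]
gripper_width: 0.0254
```

Request:
carry_out --plan '[0,0,0.0015,0,0,0,0,0,0.0015,0,0,0,0,0,0,0,0,0]'

```text
time_s: 37.15
tcp_pos: [0.5913, 0.3389, 0.3286]
tool_rot: [-180.0, -0.0, 180.0]
contact_force: [-0.1, -1.0, -2.5]
gripper_width: 0.0259
```

Request:
carry_out --plan '[0,0,0.001,0,0,0,0,0,0,0,0,0]'

```text
time_s: 37.35
tcp_pos: [0.5914, 0.3389, 0.3276]
tool_rot: [-180.0, -0.0, 180.0]
contact_force: [-0.7, -0.3, -1.8]
gripper_width: 0.0264
```

Request:
carry_out --plan '[0,0,0.001,0,0,0,0,0,0,0,0,0]'

```text
time_s: 37.55
tcp_pos: [0.5915, 0.3389, 0.3275]
tool_rot: [180.0, 0.0, 180.0]
contact_force: [-0.5, -1.2, 4.9]
gripper_width: 0.026
```

Request:
carry_out --plan '[0,0,-0.015,0,0,0,0,0,-0.02,0,0,0,0,0,-0.02,0,0,0,0,0,-0.015,0,0,0,0,0,0,0,0,0,0,0,0,0,0,0]'

```text
time_s: 38.15
tcp_pos: [0.5914, 0.3389, 0.3968]
tool_rot: [180.0, 0.0, 180.0]
contact_force: [0.4, 0.2, -2.9]
gripper_width: 0.0259
```

Request:
carry_out --plan '[0,0,0.015,0,0,0,0,0,0.02,0,0,0,0,0,0.017,0,0,0,0,0,0.008,0,0,0,0,0,0.005,0,0,0,0,0,0.003,0,0,0,0,0,0.001,0,0,0,0,0,0,0,0,0]'

```text
time_s: 38.95
tcp_pos: [0.5916, 0.339, 0.3281]
tool_rot: [180.0, 0.0, 180.0]
contact_force: [-0.7, -0.0, -1.7]
gripper_width: 0.026
```

Request:
carry_out --plan '[0,0,0.001,0,0,0,0,0,0,0,0,0]'

```text
time_s: 39.15
tcp_pos: [0.5917, 0.3391, 0.3275]
tool_rot: [180.0, 0.1, 180.0]
contact_force: [0.7, -0.7, 1.6]
gripper_width: 0.0257
```

Request:
carry_out --plan '[0,0,0.0005,0,0,0,0,0,-0.015,0,0,0,0,0,-0.025,0,0,0,0,0,-0.03,0,0,0,0,0,-0.03,0,0,0,0,0,-0.02,0,0,0,0,0,-0.0105,0,0,0,0,0,0,0,0,0]'

```text
time_s: 39.95
tcp_pos: [0.5916, 0.3391, 0.4588]
tool_rot: [179.9, 0.2, 180.0]
contact_force: [1.1, 0.5, -2.4]
gripper_width: 0.0255
```

Request:
carry_out --plan '[0,-0.02,0,0,0,0,0,-0.025,0,0,0,0,0,-0.03,0,0,0,0,0,-0.025,0,0,0,0,0.0005,-0.0152,0,0,0,0,0,-0.01,0,0,0,0,0,0,0,0,0,0,0,0,0,0,0,0]'

```text
time_s: 40.75
tcp_pos: [0.5909, 0.2141, 0.4564]
tool_rot: [180.0, -0.0, 180.0]
contact_force: [-0.3, 0.0, -1.9]
gripper_width: 0.026
```

Request:
carry_out --plan '[0,0,0.015,0,0,0,0,0,0.02,0,0,0,0,0,0.02,0,0,0,0,0,0.02,0,0,0,0,0,0.02,0,0,0,0,0,0.018,0,0,0,0,0,0.01,0,0,0,0,0,0,0,0,0]'

```text
time_s: 41.55
tcp_pos: [0.5903, 0.2144, 0.3321]
tool_rot: [-180.0, -0.2, -180.0]
contact_force: [-0.4, -0.2, -2.4]
gripper_width: 0.0259
```

Request:
carry_out --plan '[0,0,0.003,0,0,0,0,0,0,0,0,0,0,0,0,0,0,0]'

```text
time_s: 41.85
tcp_pos: [0.5912, 0.2139, 0.3315]
tool_rot: [180.0, 0.1, 180.0]
contact_force: [0.6, -0.3, -1.9]
gripper_width: 0.026
```

Request:
carry_out --plan '[0,0,0.0015,0,0,0,0,0,0.0015,0,0,0,0,0,0,0,0,0]'

```text
time_s: 42.15
tcp_pos: [0.5908, 0.2136, 0.3276]
tool_rot: [-180.0, -0.0, 180.0]
contact_force: [0.4, -0.5, -2.1]
gripper_width: 0.0259
```

Request:
carry_out --plan '[0,0,0.001,0,0,0,0,0,0,0,0,0]'

```text
time_s: 42.35
tcp_pos: [0.5909, 0.2136, 0.3275]
tool_rot: [-180.0, 0.0, 180.0]
contact_force: [-2.2, -0.9, 4.1]
gripper_width: 0.026
```

Request:
carry_out --plan '[0,0,0.001,0,0,0,0,0,0,0,0,0]'

```text
time_s: 42.55
tcp_pos: [0.5908, 0.2136, 0.3275]
tool_rot: [-180.0, 0.0, 180.0]
contact_force: [-3.7, -2.6, 11.4]
gripper_width: 0.0256
```

Floor reached in the middle well; now the second stroke.

Request:
carry_out --plan '[0,0,-0.015,0,0,0,0,0,-0.02,0,0,0,0,0,-0.02,0,0,0,0,0,-0.015,0,0,0,0,0,0,0,0,0,0,0,0,0,0,0]'

```text
time_s: 43.15
tcp_pos: [0.5908, 0.2137, 0.3953]
tool_rot: [-180.0, 0.0, 180.0]
contact_force: [-0.7, 0.1, -2.7]
gripper_width: 0.0262
```

Request:
carry_out --plan '[0,0,0.015,0,0,0,0,0,0.02,0,0,0,0,0,0.017,0,0,0,0,0,0.008,0,0,0,0,0,0.005,0,0,0,0,0,0.003,0,0,0,0,0,0.001,0,0,0,0,0,0,0,0,0]'

```text
time_s: 43.95
tcp_pos: [0.591, 0.2137, 0.3275]
tool_rot: [-180.0, 0.0, 180.0]
contact_force: [-1.2, -2.0, 1.3]
gripper_width: 0.0256
```

Request:
carry_out --plan '[0,0,0.001,0,0,0,0,0,0,0,0,0]'

```text
time_s: 44.15
tcp_pos: [0.591, 0.2137, 0.3275]
tool_rot: [-180.0, 0.1, 180.0]
contact_force: [-2.5, -2.4, 9.5]
gripper_width: 0.0259
```

Request:
carry_out --plan '[0,0,-0.015,0,0,0,0,0,-0.025,0,0,0,0,0,-0.03,0,0,0,0,0,-0.03,0,0,0,0,0,-0.02,0,0,0,0,0,-0.012,0,0,0,0,0,0,0,0,0]'

```text
time_s: 44.85
tcp_pos: [0.5914, 0.2139, 0.4595]
tool_rot: [179.9, 0.2, 180.0]
contact_force: [0.9, 0.2, -2.1]
gripper_width: 0.0255
```

Request:
carry_out --plan '[0,-0.02,0,0,0,0,0,-0.025,0,0,0,0,0,-0.03,0,0,0,0,0,-0.025,0,0,0,0,0,-0.0152,0,0,0,0,0,-0.01,0,0,0,0,0,0,0,0,0,0,0,0,0,0,0,0]'

```text
time_s: 45.65
tcp_pos: [0.5909, 0.089, 0.4573]
tool_rot: [180.0, -0.0, 180.0]
contact_force: [0.6, 0.7, -3.4]
gripper_width: 0.0261
```

Request:
carry_out --plan '[0,0,0.015,0,0,0,0,0,0.02,0,0,0,0,0,0.02,0,0,0,0,0,0.02,0,0,0,0,0,0.02,0,0,0,0,0,0.018,0,0,0,0,0,0.01,0,0,0,0,0,0,0,0,0]'

```text
time_s: 46.45
tcp_pos: [0.5903, 0.0893, 0.3332]
tool_rot: [180.0, -0.2, -180.0]
contact_force: [-0.9, 0.5, -2.4]
gripper_width: 0.0257
```

Request:
carry_out --plan '[0,0,0.003,0,0,0,0,0,0,0,0,0,0,0,0,0,0,0]'

```text
time_s: 46.75
tcp_pos: [0.5912, 0.0886, 0.3325]
tool_rot: [180.0, 0.1, 180.0]
contact_force: [0.6, 0.4, -2.6]
gripper_width: 0.0258
```

Request:
carry_out --plan '[0,0,0.002,0,0,0,0,0,0.0015,0,0,0,0,0,0,0,0,0]'

```text
time_s: 47.05
tcp_pos: [0.5907, 0.0885, 0.3281]
tool_rot: [-180.0, -0.0, 180.0]
contact_force: [0.0, 0.3, -2.1]
gripper_width: 0.0255
```

Request:
carry_out --plan '[0,0,0.001,0,0,0,0,0,0,0,0,0]'

```text
time_s: 47.25
tcp_pos: [0.5909, 0.0885, 0.3275]
tool_rot: [-180.0, 0.0, 180.0]
contact_force: [-0.9, -0.4, 1.7]
gripper_width: 0.0257
```

Request:
carry_out --plan '[0,0,0.001,0,0,0,0,0,0,0,0,0]'

```text
time_s: 47.45
tcp_pos: [0.591, 0.0885, 0.3274]
tool_rot: [-180.0, 0.0, 180.0]
contact_force: [-2.8, -0.3, 8.1]
gripper_width: 0.0256
```

Request:
carry_out --plan '[0,0,-0.015,0,0,0,0,0,-0.02,0,0,0,0,0,-0.02,0,0,0,0,0,-0.015,0,0,0,0,0,0,0,0,0,0,0,0,0,0,0]'

```text
time_s: 48.05
tcp_pos: [0.5907, 0.0885, 0.3958]
tool_rot: [-180.0, -0.0, 180.0]
contact_force: [-0.4, 1.3, -2.5]
gripper_width: 0.026
```

Request:
carry_out --plan '[0,0,0.015,0,0,0,0,0,0.02,0,0,0,0,0,0.017,0,0,0,0,0,0.008,0,0,0,0,0,0.005,0,0,0,0,0,0.003,0,0,0,0,0,0.001,0,0,0,0,0,0,0,0,0]'

```text
time_s: 48.85
tcp_pos: [0.5911, 0.0885, 0.3277]
tool_rot: [-180.0, 0.1, 180.0]
contact_force: [0.1, -0.2, -2.5]
gripper_width: 0.0257
```

Request:
carry_out --plan '[0,0,0.001,0,0,0,0,0,0,0,0,0]'

```text
time_s: 49.05
tcp_pos: [0.5911, 0.0885, 0.3274]
tool_rot: [-180.0, 0.1, 180.0]
contact_force: [-1.3, -0.7, 4.6]
gripper_width: 0.0258
```

Request:
carry_out --plan '[0,0,-0.015,0,0,0,0,0,-0.025,0,0,0,0,0,-0.03,0,0,0,0,0,-0.03,0,0,0,0,0,-0.02,0,0,0,0,0,-0.012,0,0,0,0,0,0,0,0,0]'

```text
time_s: 49.75
tcp_pos: [0.5912, 0.0886, 0.4599]
tool_rot: [180.0, 0.2, 180.0]
contact_force: [-0.1, 0.2, -3.1]
gripper_width: 0.0259
```

Request:
carry_out --plan '[-0.0057,-0.0107,0,0,0,0,-0.0114,-0.0213,0,0,0,0,-0.0114,-0.0213,0,0,0,0,-0.0114,-0.0213,0,0,0,0,-0.0114,-0.0213,0,0,0,0,-0.0114,-0.0213,0,0,0,0,-0.0114,-0.0213,0,0,0,0,-0.0114,-0.0213,0,0,0,0]'

```text
time_s: 50.55
tcp_pos: [0.6765, -0.0731, 0.4557]
tool_rot: [180.0, -0.2, 180.0]
contact_force: [-0.6, -0.4, -2.6]
gripper_width: 0.0256
```

Request:
carry_out --plan '[-0.0057,-0.0107,0,0,0,0,0,0,0,0,0,0,0,0,0,0,0,0,0,0,0,0,0,0]'

```text
time_s: 50.95
tcp_pos: [0.6815, -0.0811, 0.4578]
tool_rot: [180.0, -0.1, -180.0]
contact_force: [-0.1, -0.7, -1.8]
gripper_width: 0.0258
```

```bash
python3 look.py w15.png;python3 -c "
from h import *
crop('scene',40,100,460,340,1.9,'s12.png')"
```

```text
50.95 [ 0.6815 -0.0811  0.4578] [ 179.9636   -0.061  -179.9741]
```

View pics/w15.png

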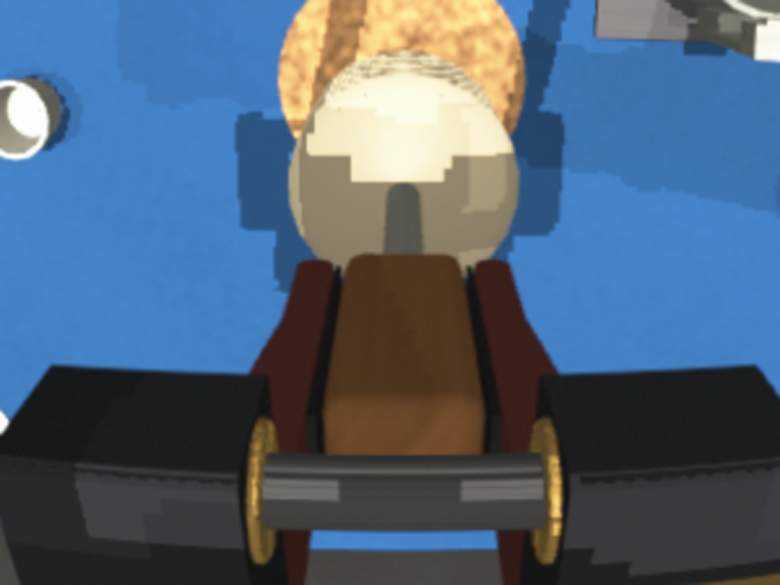

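View pics/s12.png

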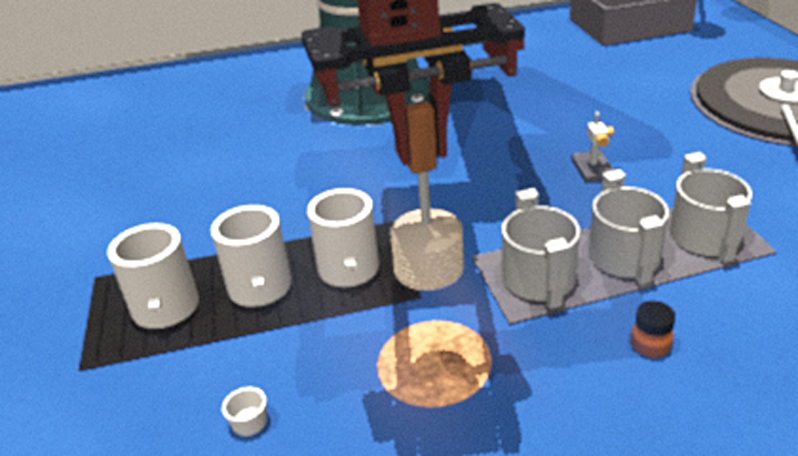

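Request:
carry_out --plan '[0,0,0.015,0,0,0,0,0,0.02,0,0,0,0,0,0.02,0,0,0,0,0,0.025,0,0,0,0,0,0.02,0,0,0,0,0,0.018,0,0,0,0,0,0.008,0,0,0,0,0,0,0,0,0]'

```text
time_s: 51.85
tcp_pos: [0.6814, -0.0814, 0.3311]
tool_rot: [180.0, -0.1, -180.0]
contact_force: [-0.6, 0.6, -1.9]
gripper_width: 0.0259
```

Request:
carry_out --plan '[0,0,0.003,0,0,0,0,0,0.001,0,0,0,0,0,0,0,0,0,0,0,0,0,0,0]'

```text
time_s: 52.25
tcp_pos: [0.6821, -0.0821, 0.3288]
tool_rot: [-180.0, 0.1, 180.0]
contact_force: [-0.2, -0.2, -1.2]
gripper_width: 0.026
```

Request:
carry_out --plan '[0,0,0.003,0,0,0,0,0,0.0015,0,0,0,0,0,0,0,0,0]'

```text
time_s: 52.55
tcp_pos: [0.6818, -0.082, 0.3233]
tool_rot: [180.0, -0.0, 180.0]
contact_force: [-0.2, -0.2, -1.6]
gripper_width: 0.0259
```

Request:
carry_out --plan '[0,0,0.0015,0,0,0,0,0,0,0,0,0]'

```text
time_s: 52.75
tcp_pos: [0.6819, -0.082, 0.3219]
tool_rot: [-180.0, -0.0, 180.0]
contact_force: [-0.5, -0.1, -1.9]
gripper_width: 0.0259
```

Request:
carry_out --plan '[0,0,0.0008,0,0,0,0,0,0,0,0,0]'

```text
time_s: 52.95
tcp_pos: [0.682, -0.082, 0.3215]
tool_rot: [-180.0, 0.0, 180.0]
contact_force: [1.0, 0.2, -1.1]
gripper_width: 0.0261
```

Request:
carry_out --plan '[0,0,0.0006,0,0,0,0,0,0,0,0,0]'

```text
time_s: 53.15
tcp_pos: [0.6821, -0.082, 0.3215]
tool_rot: [-180.0, 0.0, 180.0]
contact_force: [-1.5, 0.8, 4.3]
gripper_width: 0.0257
```

Request:
carry_out --plan '[0,0,0,0,0,0,0,0,0,0,0,0,0,0,0,0,0,0,0,0,0,0,0,0,0,0,0,0,0,0,0,0,0,0,0,0,0,0,0,0,0,0,0,0,0,0,0,0]' --claw 0.0878

```text
time_s: 53.95
tcp_pos: [0.682, -0.082, 0.3207]
tool_rot: [-180.0, -0.0, 180.0]
contact_force: [-0.5, 0.5, 0.3]
gripper_width: 0.0856
```

Request:
carry_out --plan '[0,0,-0.01,0,0,0,0,0,-0.02,0,0,0,0,0,-0.03,0,0,0,0,0,-0.03,0,0,0,0,0,-0.03,0,0,0,0.03,0,-0.02,0,0,0,0.04,0,0,0,0,0,0.04,0,0,0,0,0]'

```text
time_s: 54.75
tcp_pos: [0.5711, -0.0819, 0.4624]
tool_rot: [-179.9, 0.2, 180.0]
contact_force: [-0.2, -0.3, -1.1]
gripper_width: 0.088
```

```bash
python3 look.py w16.png;python3 -c "
from h import *
crop('scene',40,100,460,340,1.9,'s13.png');crop('top',105,100,485,295,2.1,'t13.png')"
```

```text
54.75 [ 0.5711 -0.0819  0.4624] [-179.9465    0.1575  179.9973]
```

View pics/s13.png

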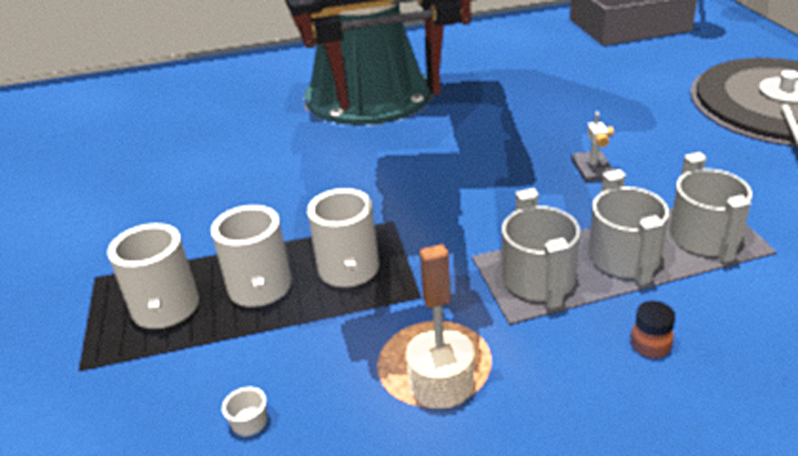

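View pics/t13.png

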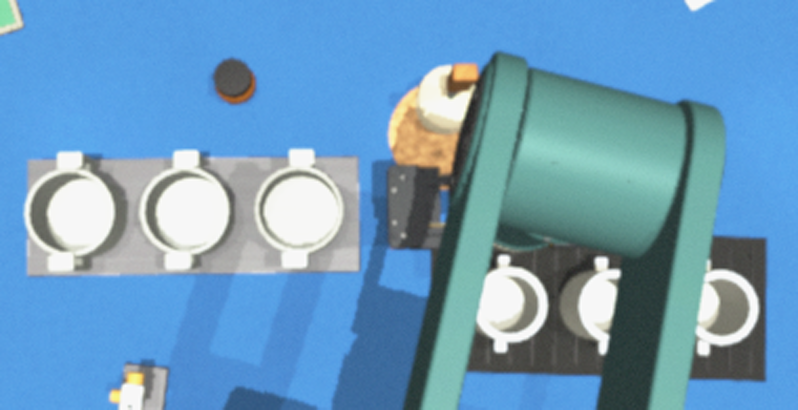

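The brush now stands off centre, at the +x edge of the cork mat (s13 head at (441,370), overhanging the lower edge). It was evidently knocked after release. Measuring it so I can put it back.

```bash
python3 -c "
from h import *
s=observe();print(s['time_s'],s['tcp_pos'])
c=crop('wrist',150,150,470,400,2.5,'w17.png')
crop('scene',215,200,315,330,4.6,'s14.png')"
```

```text
54.9 [ 0.5697 -0.0817  0.4618]
```

View pics/w17.png

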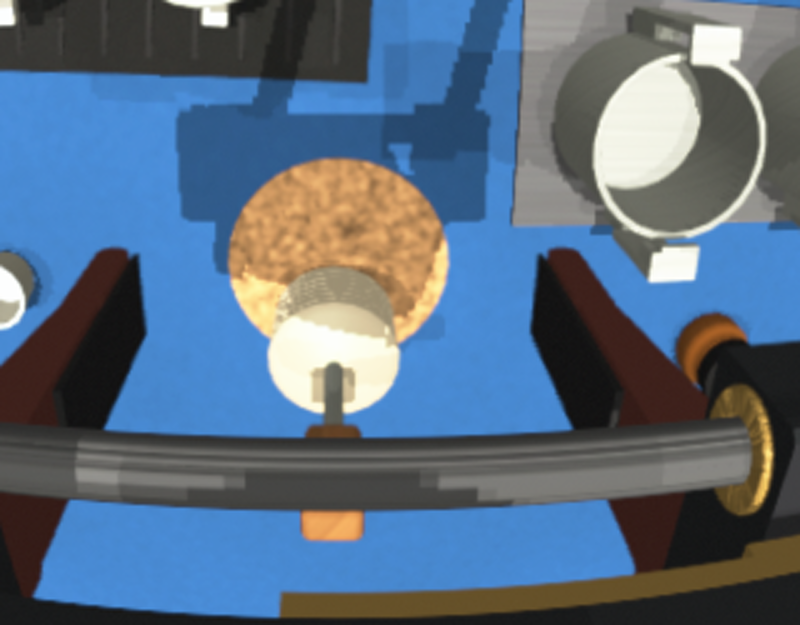

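View pics/s14.png

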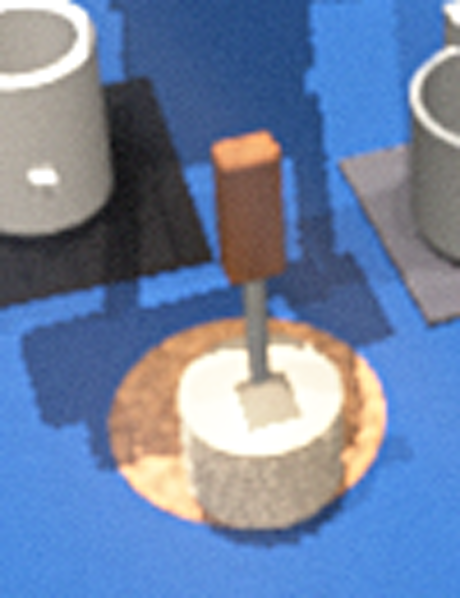

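Run:
```python
from h import *
c=read_camera("wrist");S=read_camera("scene")
r=lambda x,y:raw(c,x/2.5+150-.3,y/2.5+150-.3)
rs=lambda x,y:ray(S,x/4.6+215-.4,y/4.6+200-.4)
print("top",tri([r(333,526),rs(248,143)]),onz(*r(333,526),.191))
print("head",onz(*r(268,358),.06),onz(*r(400,358),.06))
print("mat",onz(*r(228,250),.0),onz(*r(449,250),.0),onz(*r(338,157),0))
```

```text
top (array([ 0.7182, -0.0833,  0.1914]), [np.float64(0.0009617690312318545), np.float64(0.0009617690312318987)]) [ 0.7183 -0.0842  0.191 ]
head [ 0.7147 -0.1201  0.06  ] [ 0.7145 -0.0491  0.06  ]
mat [ 0.6763 -0.1475  0.    ] [ 0.6762 -0.017   0.    ] [ 0.6192 -0.0825  0.    ]
```

Request:
carry_out --plan '[-0.015,0,0,0,0,0,-0.03,-0.0027,0,0,0,0,-0.03,0,0,0,0,0,-0.03,0,0,0,0,0,-0.03,0,0.01,0,0,0,-0.014,0,0.025,0,0,0,0,0,0.015,0,0,0,0,0,0,0,0,0]'

```text
time_s: 55.9
tcp_pos: [0.7206, -0.0845, 0.4068]
tool_rot: [179.9, -0.4, 180.0]
contact_force: [-0.9, 0.3, 1.3]
gripper_width: 0.0876
```

Request:
carry_out --plan '[0,0,0,0,0,0,0,0,0,0,0,0]'

```text
time_s: 56.1
tcp_pos: [0.7208, -0.0848, 0.4122]
tool_rot: [-180.0, 0.1, 180.0]
contact_force: [0.6, 0.3, 0.7]
gripper_width: 0.0879
```

```bash
python3 look.py w18.png
```

```text
56.1 [ 0.7208 -0.0848  0.4122] [-179.972     0.0906  179.9792]
```

View pics/w18.png

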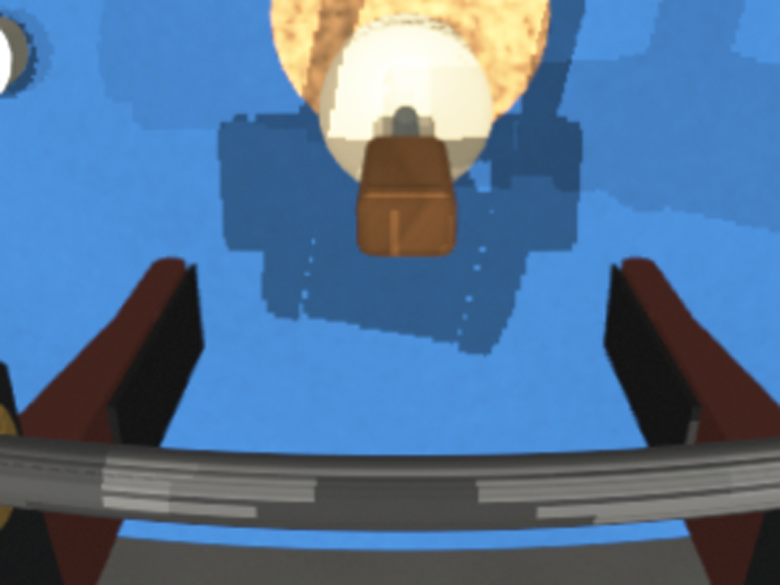

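Run:
```python
from h import *
c=read_camera("wrist");s=observe();print(s["tcp_pos"])
r=lambda x,y:raw(c,x/2.6+130-.3,y/2.6+150-.3)
for p in [(357,197),(456,195),(455,253),(360,254),(406,224)]: print(p,onz(*r(*p),.191))
print("head",onz(*r(319,110),.06),onz(*r(493,110),.06))
crop('scene',215,200,315,330,4.6,'s15.png')
```

```text
[ 0.7208 -0.0848  0.4125]
(357, 197) [ 0.7079 -0.0966  0.191 ]
(456, 195) [ 0.7074 -0.0718  0.191 ]
(455, 253) [ 0.723  -0.0717  0.191 ]
(360, 254) [ 0.7233 -0.0961  0.191 ]
(406, 224) [ 0.7151 -0.0843  0.191 ]
head [ 0.7141 -0.1192  0.06  ] [ 0.714 -0.049  0.06 ]
```

View pics/s15.png

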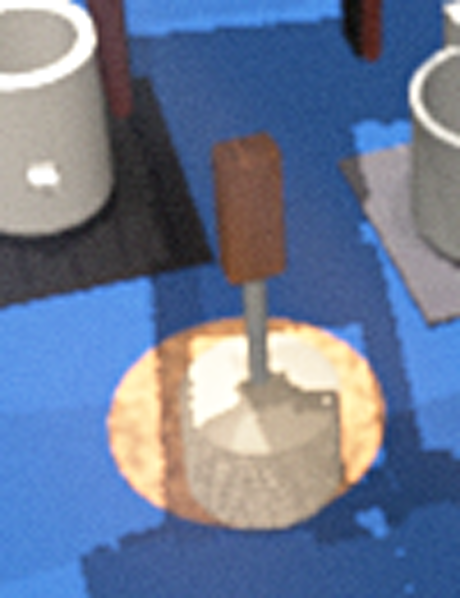

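Request:
carry_out --plan '[0.005,0.0004,0,0,0,0,0,0,0.02,0,0,0,0,0,0.025,0,0,0,0,0,0.025,0,0,0,0,0,0.015,0,0,0,0,0,0.005,0,0,0,0,0,0,0,0,0,0,0,0,0,0,0]'

```text
time_s: 57.05
tcp_pos: [0.7165, -0.0844, 0.322]
tool_rot: [-180.0, 0.1, 180.0]
contact_force: [-0.2, -0.6, 0.1]
gripper_width: 0.0877
```

Request:
carry_out --plan '[0,0,0,0,0,0,0,0,0,0,0,0,0,0,0,0,0,0,0,0,0,0,0,0,0,0,0,0,0,0,0,0,0,0,0,0,0,0,0,0,0,0,0,0,0,0,0,0]' --claw 0.015 --newtons 45

```text
time_s: 57.85
tcp_pos: [0.716, -0.0843, 0.3207]
tool_rot: [-180.0, -0.0, 180.0]
contact_force: [-0.2, -0.3, -0.1]
gripper_width: 0.0271
```

Request:
carry_out --plan '[0,0,0,0,0,0,0,0,0,0,0,0,0,0,0,0,0,0,0,0,0,0,0,0]'

```text
time_s: 58.25
tcp_pos: [0.7159, -0.0843, 0.3207]
tool_rot: [-180.0, -0.0, 180.0]
contact_force: [-0.8, -0.2, -1.3]
gripper_width: 0.026
```

Request:
carry_out --plan '[0,0,-0.01,0,0,0,0,0,-0.02,0,0,0,0.012,0.001,0,0,0,0,0.014,0.001,0,0,0,0,0.008,0,0,0,0,0,0,0,0,0,0,0]'

```text
time_s: 58.85
tcp_pos: [0.681, -0.0823, 0.351]
tool_rot: [180.0, -0.1, 180.0]
contact_force: [-0.4, -0.2, -1.8]
gripper_width: 0.0256
```

Request:
carry_out --plan '[0,0,0.01,0,0,0,0,0,0.01,0,0,0,0,0,0.005,0,0,0,0,0,0.002,0,0,0,0,0,0,0,0,0,0,0,0,0,0,0]'

```text
time_s: 59.45
tcp_pos: [0.6822, -0.0823, 0.3238]
tool_rot: [-180.0, 0.0, 180.0]
contact_force: [-0.3, -0.3, -1.6]
gripper_width: 0.0257
```

Request:
carry_out --plan '[0,0,0.0015,0,0,0,0,0,0,0,0,0,0,0,0,0,0,0]'

```text
time_s: 59.75
tcp_pos: [0.682, -0.0823, 0.3225]
tool_rot: [-180.0, 0.0, 180.0]
contact_force: [0.2, -0.1, -1.8]
gripper_width: 0.0257
```

Request:
carry_out --plan '[0,0,0.001,0,0,0,0,0,0,0,0,0]'

```text
time_s: 59.95
tcp_pos: [0.6819, -0.0823, 0.3212]
tool_rot: [-180.0, -0.0, 180.0]
contact_force: [0.2, -0.2, -2.3]
gripper_width: 0.0263
```

Request:
carry_out --plan '[0,0,0.001,0,0,0,0,0,0,0,0,0]'

```text
time_s: 60.15
tcp_pos: [0.6821, -0.0823, 0.3207]
tool_rot: [-180.0, 0.0, 180.0]
contact_force: [0.1, 0.6, 1.1]
gripper_width: 0.0258
```

Request:
carry_out --plan '[0,0,0,0,0,0,0,0,0,0,0,0,0,0,0,0,0,0,0,0,0,0,0,0,0,0,0,0,0,0,0,0,0,0,0,0,0,0,0,0,0,0,0,0,0,0,0,0]' --claw 0.0878

```text
time_s: 60.95
tcp_pos: [0.682, -0.0823, 0.3203]
tool_rot: [-180.0, 0.0, 180.0]
contact_force: [0.3, -0.9, 0.7]
gripper_width: 0.0857
```

Request:
carry_out --plan '[0,0,-0.01,0,0,0,0,0,-0.02,0,0,0,0,0,-0.03,0,0,0,0,0,-0.03,0,0,0,0,0,-0.03,0,0,0,0,0,-0.02,0,0,0,0,0,0,0,0,0]'

```text
time_s: 61.65
tcp_pos: [0.6827, -0.0824, 0.4649]
tool_rot: [-179.9, 0.4, 180.0]
contact_force: [0.2, 0.4, 0.9]
gripper_width: 0.0876
```

```bash
python3 look.py w19.png;python3 -c "
from h import *
crop('scene',215,200,315,330,4.6,'s16.png')"
```

```text
61.65 [ 0.6827 -0.0824  0.4649] [-179.899     0.4232  179.9835]
```

View pics/s16.png

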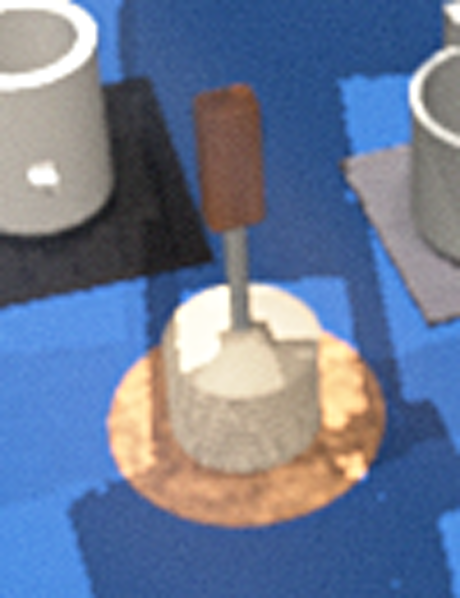

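Request:
carry_out --plan '[0.02,0.02,0,0,0,0,0.025,0.03,0,0,0,0,0.025,0.03,0,0,0,0,0.025,0.03,0,0,0,0,0.025,0.03,0,0,0,0,0.025,0.03,0,0,0,0,0.02,0.02,0,0,0,0,0,0,0,0,0,0]'

```text
time_s: 62.55
tcp_pos: [0.5139, 0.1098, 0.4585]
tool_rot: [180.0, -0.3, -179.9]
contact_force: [-0.0, -0.2, -1.1]
gripper_width: 0.0879
```

Request:
carry_out --plan '[0,0,0,0,0,0,0,0,0,0,0,0,0,0,0,0,0,0,0,0,0,0,0,0,0,0,0,0,0,0,0,0,0,0,0,0,0,0,0,0,0,0]'

```text
time_s: 63.25
tcp_pos: [0.5172, 0.1076, 0.4602]
tool_rot: [-180.0, -0.0, 180.0]
contact_force: [0.3, 0.3, -0.6]
gripper_width: 0.0875
```

```bash
python3 -c "
from h import *
crop('scene',40,100,460,340,1.9,'s17.png');crop('top',105,100,485,310,2.1,'t17.png');print(observe()['time_s'])"
```

```text
63.35
```

View pics/s17.png

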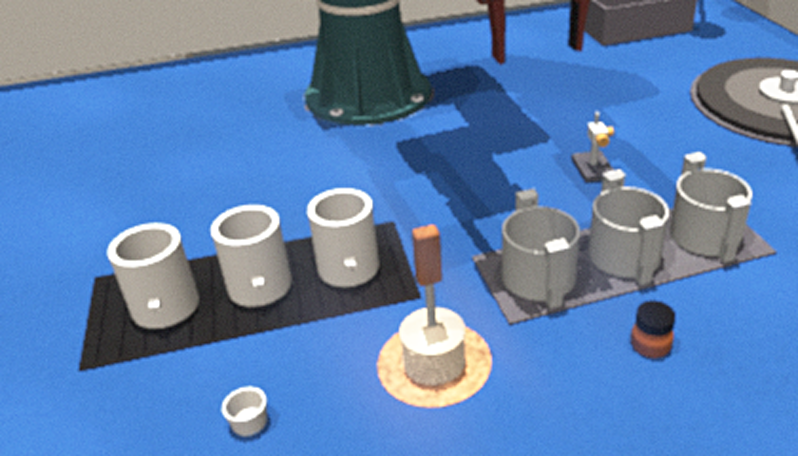

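View pics/t17.png

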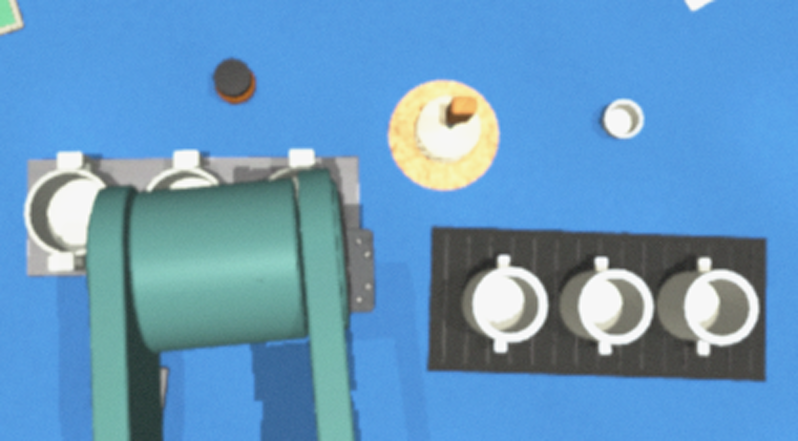

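The three cups stand on the mat (t17: (505,305), (605,305), (707,305)). The brush stands upright within the cork mat (447,127), and the bystanders look unmoved. Handing in.

```bash
python3 -c "
from plant import *
print(hand_in())"
```

```text
the job is handed in; nothing more can be done
None
```

The job is handed in at about 63 s, with every step done in the order asked; the hand-in gave no verdict.

- **Cups:** All three were present. I gripped each by its rim, twisted it 33° anticlockwise and checked with the wrist camera that the ears were clear. I then pulled it straight up and stood it on the drain mat.
- **Scrubbing:** I scrubbed the wells left, middle, right. Each got a stroke to the bottom, about 68 mm up, then to the bottom again. Contact force rose at the same height every time (TCP z about 0.3275 m), so both strokes reached the floor.
- **Brush:** I set it on the cork mat, but a check picture then showed it about 35 mm off, partly over the mat's edge; it was probably the announced knock. I picked it up again and put it back at the centre.
- **Last checks:** The scene and top pictures show three cups upright on the mat, the brush upright inside the cork mat and the gripper clear. The jar, small cup and stone holder look unmoved; the stone holder was hidden from the top camera by the arm. No force reading between moves was above about 16 N.
- **Disagreements:** The top and scene cameras differed by about 5 mm in x, so I used the wrist camera for the grasps. Two readings of the knocked brush differed by 3 mm, and the regrasp still held.

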